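Set the slant stand and stand the tube rack on it

TASK

Work the stand's lever through its zigzag gate to the steepest setting and leave the lever pushed in behind the last tooth, so that the tray stays up by itself. Then stand the tube rack, with its three tubes in it, lengthwise on the sloping tray between its two side rails: set it down gently, flat on the tray floor and slid fully down against the end stop, and let go. Leave the things round about alone.

Things in the scene. Friction and masses are not known exactly. Their poses are not given: they have to be found in the camera images.
- stand: Fixed slant stand: grey base plate 215 mm (x) by 230 mm (y), 14 mm high, with a level shaft across it that carries the tray at its right and a lever at its left, seen from the robot. Origin: centre of the base's underside. Axes: x level, the way the tray rises (away from the robot), y from the tray to the lever, z up.
- pivot (a point): Point on the stand's shaft, 50 mm above the worktop, about which the lever turns both ways. Does not move; axes as the stand. The tray's centre line lies 140 mm to the right (y = -140 mm); the tray turns about the same shaft.
- gate (a point): Centre of the level steel gate plate (120 mm in x, 60 mm in y, 4 mm thick), 120 mm above the pivot; axes as the stand. Its slot runs from x -41.5 to +41.5 mm and y -15 to +15 mm round this point, less two teeth. The lever's rod, 9 mm thick, stands in the slot. Outer means +y, inner means -y, towards the tray.
- outer_tooth (a point): Centre of the gate's outer tooth, joined to the outer side of the slot: 14 mm in x by 17 mm in y; from the gate's centre it spans x +9 to +23, y -2 to +15 mm.
- inner_tooth (a point): Centre of the gate's inner tooth, joined to the inner side: spans x -23 to -9, y -15 to +2 mm from the gate's centre. At the steepest setting the rod lies on its robot side (x -27.7 mm in the gate) and the tray's weight pushes the rod against it, to +x.
- knob (a point): Centre of the black knob, 28 mm in diameter, on the lever, 185 mm from the pivot along the rod; z along the rod. Pinch it from above across the stand's y; it turns in the fingers. It starts outside, beyond the outer tooth. The way: inward, pull to the robot up to the inner tooth, outward, pull to the slot's end, inward, then let it settle back on the inner tooth.
- tray (a joint): Slope of the tray in rad: 0 level (start), at most 0.62. The lever turns with it: the rod leans (0.297 - slope) rad from vertical towards +x. Slope 0 to 0.07 at the first crossing, 0.26 to 0.33 at the second, 0.52 to 0.60 at the last; 0.52 (30 degrees) when resting on the inner tooth. Its weight pulls it back: about 1 N at the knob.
- lever (a joint): Sideways rocking of the lever in rad about the pivot, positive outward; it stays where it is put by light friction. Clear of the inner tooth's tip from +0.055 up to the slot's side at +0.087; clear of the outer tooth's tip from -0.055 to -0.087.
- seat (a point): Point on the tray's floor where the centre of the rack's underside belongs. x up the slope, z square to the floor. Floor 42 mm wide, 122 mm long; side rails upright to 9 mm, then flared to 50 mm apart at 16 mm. The end stop's face is 54.5 mm down the slope from here, 24.5 mm high. The point turns with the tray: level, it is 54.5 mm beyond and 12 mm above the shaft.
- rack_mid (a point): Centre, half-way up, of the tube rack of 2 x 6 cells: 38 mm wide (x), 109 mm long (y), 66 mm high (z), open-sided with rails 30 to 34 and 56 to 60 mm above its foot, 0.13 to 0.2 kg with tubes. Grip across the 38 mm, at mid length, fingertips about 28 mm above its foot. Upright at the start; both ends alike.
- rack: The same tube rack, given at the centre of its underside.
- tube_a_mid (a point): Centre of a capped sample tube, 94 mm long, cap 16 mm across, standing loose in an end cell of the rack, its top 99 mm above the rack's foot; z along the tube.
- tube_b_mid (a point): As tube a, beside it at the same end of the rack.
- tube_c_mid (a point): As tube a, at the other end of the rack.
- timer: Bench timer 72 x 66 x 21 mm, a bystander right of the stand; origin at its underside.
- cup: Lidded specimen cup 64 mm across, 72 mm high, a bystander left of the stand; origin at its underside.
- carton: Small white carton 55 x 90 x 45 mm, a bystander right of the stand; origin at its underside. To the right of it, and beyond the place where the rack starts, stands a large fixed cardboard box of the room, taller than the rack: carry the rack back towards the robot and up before swinging it over.

How it is judged (in metres and radians):
On the way:
1. the tray stands at its steepest setting on the inner tooth of the gate, the lever in the inner lane, let go (value of joint tray between 0.49 and 0.56 rad and value of joint lever below -0.02 rad and contact force between the fingers and stand below 0.05 N), for 0.3 s.
At the end, for the whole second after the job is handed in: Tray slope 0.49 to 0.56 rad with the lever in the inner lane; the rack at rest on the tray floor (within 3 mm, 2.3 degrees), between the rails, its lower end within 3 mm of the end stop; all three tubes still in the rack; robot clear (value of joint tray between 0.49 and 0.56 rad and value of joint lever below -0.02 rad and x of rack_mid in the frame of seat between -0.004 and 0.003 m and y of rack_mid in the frame of seat between -0.004 and 0.004 m and z of rack_mid in the frame of seat between 0.03 and 0.036 m and angle between the z axis of rack and the z axis of seat, either way round below 0.04 rad and angle between the y axis of rack and the x axis of seat, either way round below 0.07 rad and linear speed of rack below 0.01 m/s and z of tube_a_mid in the frame of rack between 0.04 and 0.062 m and angle between the z axis of each of tube_a_mid, tube_b_mid, tube_c_mid and the z axis of rack, either way round below 0.25 rad and z of tube_b_mid in the frame of rack between 0.04 and 0.062 m and z of tube_c_mid in the frame of rack between 0.04 and 0.062 m); the robot touches nothing.
It fails at once if the timer, the cup or the carton is moved by more than 20 mm (distance of any of timer, cup, carton from where it was at the start of the episode above 0.02 m).
It fails at once if the rack is put on the stand before the tray is up at its setting (contact force between rack and stand above 0.5 N and value of joint tray below 0.45 rad).
It fails at once if a tube leaves the rack (z of any of tube_a_mid, tube_b_mid, tube_c_mid in the frame of rack above 0.075 m).
It fails at once if the rack is dropped or pressed on the stand with more than 40 N (contact force between rack and stand above 40 N).
It also fails if it takes over 54 s, if anything falls off the work surface, if the arm or the gripper's body presses on something with over 40 N, if the wrist force passes 120 N, or if a joint passes its speed limit or range.

ROBOT

A 7-joint arm with a two-finger parallel gripper is mounted at the origin on the work surface; the furniture and walls round the work are solid. World frame = base frame: x ahead of the robot, y to its left, z up, the work surface at z = 0. Lengths are in m, angles in degrees, forces in N, time in s.
With the tool pointing down it reaches from about 0.425 to 0.875 m from the base axis. Payload 4.7 kg.
Tool frame: the origin (TCP) lies midway between the tips of the shut fingers; the grasp point (between the pads) lies 19 mm behind it; z points along the fingers, x is the direction in which the jaws open and shut, and the axes are right-handed (so a half turn about z gives the same grasp; the last joint's range is limited). The gripper opens to 87 mm and grips with 3 to 60 N. Pads are 19 mm wide; open, the fingers measure 117 mm over their backs; the gripper's body (75 mm by 190 mm) begins 51 mm behind the grasp point.
Start: joints at [73.975, 18.392, -4.016, 83.108, 1.295, 78.541, -3.26], TCP at [0.188, -0.622, 0.193] pointing down, gripper open.
Joint ranges: [-163.93, 163.93], [-17.29, 119.83], [-79.2, 71.16], [3.27, 140.29], [-89.18, 269.18], [5.43, 117.66], [-154.24, 154.24]. Speed limits (degrees/s): [147.25, 147.25, 180, 180, 180, 180, 180].

INTERFACE

Orientations are given as [roll, pitch, yaw] about the fixed x, y, z axes, in that order (R = Rz(yaw) Ry(pitch) Rx(roll)).
In Python, from cell import env gives the robot as it stands.
- The arm moves only by the tool carry_out, never from a script. Its argument "plan" is a list of rows, each an object with "grip": the closure, from 0 (fully open) to 1 (shut); "dp": the shift along the tool's x, y, z in m, a list of three; "rotation": the turn, a rotation vector about the tool's x, y, z in degrees, a list of three. In form: [{"grip": grip, "dp": [dx, dy, dz], "rotation": [wx, wy, wz]}, ...]. A call has 1 to 8 rows; each row shifts and turns the pose as measured when the row begins, along the tool's axes as they then stand; what a row does not reach is not made up. A row lasts 1/12 s, in which the tool goes at most 41.7 mm and 7.16 degrees, less where a joint would pass 70% of its speed; a pose out of reach is approached as far as the arm can. A call is refused whole if a number of a shift passes 0.0417 or a number of a turn 7.16, either way. A call with a gripper value outside its range is refused whole. The fingers move at their own pace and stop on an object; "force" is the grip in N (left out, the last holds). Time passes only in rows, so rows that do not move let the fingers close. It gives the time, the measured TCP pose, the force and the opening at its end, in the units of the state.
- env.get_obs(): the state, without advancing time (a new reading comes with each control period).
- env.read_camera(name): name is "scene" or "top" or "wrist"; returns the picture (480x640x3 uint8, red, green, blue); there is no depth.
- env.camera_params(name): a dict with "fx", "fy", "cx", "cy" (pixels), "R" (3x3) and "t" (3): a world point X has camera coordinates R X + t. Camera axes: x right, y down, z forward; pixel columns grow to the right and rows downward; lengths in m; the calibration is good to about 2 mm. The wrist camera is an equidistant fisheye: a pixel r from the principal point sees the ray r / f radians off the axis. A picture is of the moment at which its call begins: read the wrist's pose just before it. camera_params takes no time and is no camera call; for the wrist camera it gives the pose at the moment of the call.
- env.sign_off(): hands the job in, once; it reports no verdict.
The state is a dict: "time_s": time; "qpos": joint angles; "joint_velocities": joint speeds; "effort": joint torques, N m; "tool_pos": TCP position; "tool_rot": TCP orientation; "force": force on the tool from outside, world axes, zero at the start; "wrist_torque": the same for the moment, N m; "grip_width": finger opening in m.
Only numpy, scipy, OpenCV 4.12 (cv2) and the standard library are available. Lean on these libraries where they do the work, as an engineer would, in place of code of your own. Each camera call takes 0.05 s, during which the arm holds its last target. There are 200 camera calls.

## Working session

There is one attempt and no reset: what is moved stays moved. The work goes in short steps, Python scripts to look and compute and a tool call to move; the robot and the scene stay as the last step left them, time stands still between calls to the robot, and variables do not carry over. Pictures are saved under pics/ and viewed, about 8 in all and at most 12, crops included, and the job is handed in when it is done.

Besides the shell and the picture viewer there is one more tool, called after "Call:" as name(argument=value, ...), one argument or row to a line, values as JSON. carry_out: Moves the arm, as the interface text tells. Its arguments: {"type":"object","properties":{"plan":{"type":"array","items":{"type":"object","properties":{"grip":{"type":"number"},"dp":{"type":"array","items":{"type":"number"}},"rotation":{"type":"array","items":{"type":"number"}}}}},"force":{"type":"number"}},"required":["plan"]}

```bash
ls; mkdir -p pics; python3 - <<'E'
from cell import env
import cv2, numpy as np
o=env.get_obs(); print(o)
for n in ("scene","top"):
    im=env.read_camera(n); cv2.imwrite(f"pics/{n}0.png",im[:,:,::-1])
    print(n,env.camera_params(n))
E
```

```text
pics
{'time_s': 0.0, 'qpos': array([73.97312938, 18.44007722, -4.01656475, 83.17483598,  1.29562261,
       78.54042335, -3.25900733]), 'joint_velocities': array([ 0.09543036,  0.01133215,  0.04291229, -0.0866488 ,  0.05501108,
       -0.10098455,  0.02015205]), 'effort': array([-7.61250885e-04, -4.91287100e+01, -4.04512407e-01, -3.12527382e+01,
       -6.38915668e-02,  4.36248269e-02,  1.86473567e-04]), 'tool_pos': array([ 0.18802678, -0.62157418,  0.19185076]), 'tool_rot': array([ 1.79993995e+02,  1.10054376e-01, -7.31612894e+01]), 'force': array([ 0.89683762, -0.8138985 , -0.68096403]), 'wrist_torque': array([-0.01351063, -0.01663117, -0.00122518]), 'grip_width': 0.08695629908937492}
scene {'fx': 433.6818189573001, 'fy': 433.6818189573001, 'cx': 322.13368117459356, 'cy': 239.19441145309656, 'R': array([[-8.10814890e-01, -5.85302663e-01,  8.02295480e-05],
       [-4.05837771e-01,  5.62104894e-01, -7.20648175e-01],
       [ 4.21752198e-01, -5.84344831e-01, -6.93300946e-01]]), 't': array([0.40273335, 0.32595235, 0.8221763 ])}
top {'fx': 462.8608371995833, 'fy': 462.8608371995833, 'cx': 324.76850428412627, 'cy': 230.06869517720628, 'R': array([[ 0.01919244, -0.99979793,  0.00597984],
       [-0.98470783, -0.0199379 , -0.17306924],
       [ 0.1731535 , -0.00256678, -0.98489151]]), 't': array([-0.02389135,  0.5348579 ,  1.08921218])}
```

View pics/scene0.png

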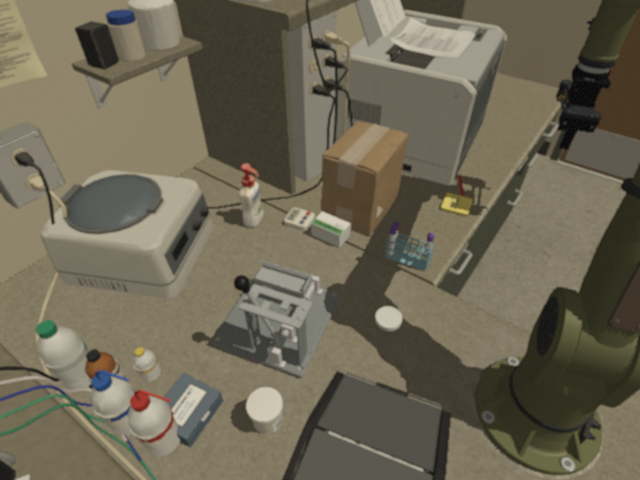

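View pics/top0.png

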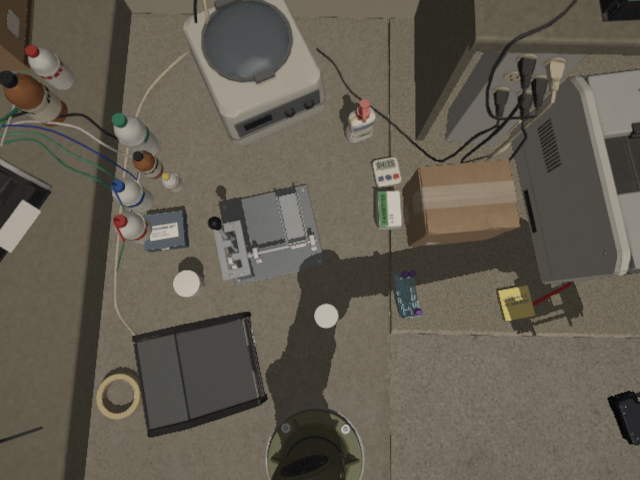

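The scene view shows the stand at about (280,310) and the rack at about (410,250). The top view shows the stand at about (268,235), the knob at (214,224) and the rack at (407,294). Next I'll enlarge those parts.

```bash
python3 - <<'E'
import cv2, numpy as np
t=cv2.imread("pics/top0.png"); s=cv2.imread("pics/scene0.png")
def crop(im,x,y,w,h,k):
    c=cv2.resize(im[y:y+h,x:x+w],None,fx=k,fy=k,interpolation=cv2.INTER_CUBIC)
    for i in range(0,w,10):
        cv2.line(c,(i*k,0),(i*k,6 if i%50 else 14),(0,0,255),1)
        if (x+i)%20==0: cv2.putText(c,str(x+i),(i*k,14),0,.35,(0,255,255),1)
    for j in range(0,h,10):
        cv2.line(c,(0,j*k),(6,j*k),(0,0,255),1)
        if (y+j)%20==0: cv2.putText(c,str(y+j),(0,j*k+4),0,.35,(0,255,255),1)
    return c
a=crop(t,200,170,130,120,5)
cv2.imwrite("pics/stand.png",a)
b=crop(t,380,260,60,60,6); c=crop(s,380,215,60,60,6)
cv2.imwrite("pics/rack.png",np.hstack([b,c]))
E
```

```text
(no output)
```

View pics/stand.png

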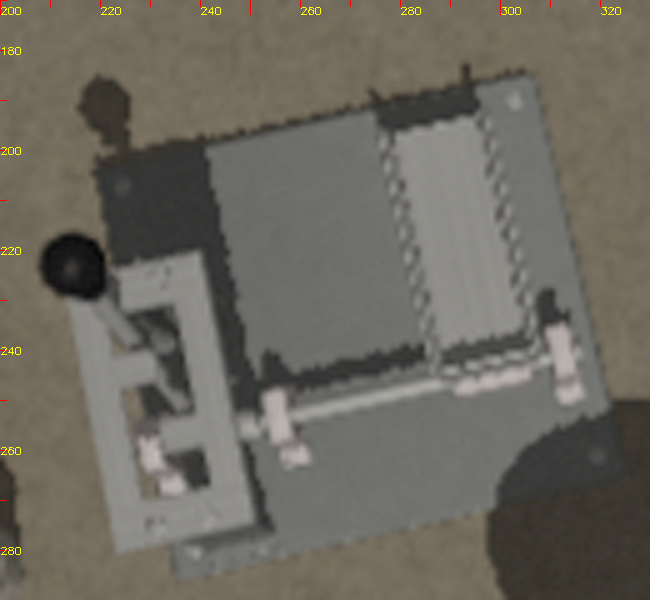

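View pics/rack.png

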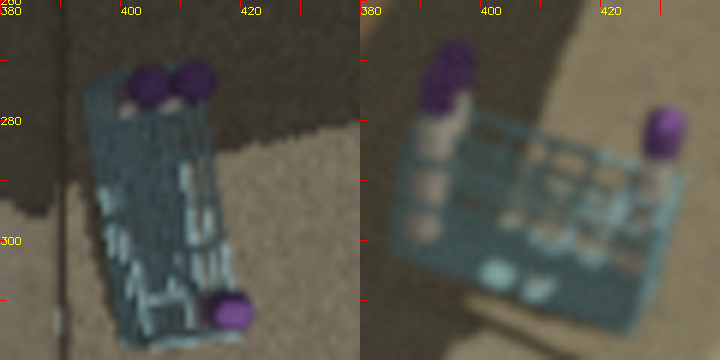

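The stand crop gives the base corners at about (306,184), (219,202), (235,285) and (324,265), the gate plate corners at (240,220), (251,275) and (223,281), and the knob at (214,223). The rack crop gives the caps in the top view at (405,274), (412,274) and (419,312). In the scene view they are at (396,225), (393,231) and (431,236).

```bash
cat > h.py <<'E'
from cell import env
import cv2, numpy as np
from scipy.optimize import least_squares
def proj(n,X):
    c=env.camera_params(n); p=np.atleast_2d(X)@c['R'].T+c['t']
    return np.c_[c['fx']*p[:,0]/p[:,2]+c['cx'],c['fy']*p[:,1]/p[:,2]+c['cy']]
def ray(n,uv,z):
    c=env.camera_params(n); d=c['R'].T@np.array([(uv[0]-c['cx'])/c['fx'],(uv[1]-c['cy'])/c['fy'],1]); o=-c['R'].T@c['t']
    return o+d*(z-o[2])/d[2]
def tri(views):
    f=lambda X:np.concatenate([proj(n,X)[0]-uv for n,uv in views])
    r=least_squares(f,[.5,-.2,.1]); return r.x,r.fun
E
python3 - <<'E'
from h import *
base={(107.5,-115):(306,184.4),(107.5,115):(219,201.6),(-107.5,115):(235,285.4)}
gate={(60,-30):(240,220),(-60,-30):(251,275),(-60,30):(223,280.6)}
def W(p,loc,z): c,s=np.cos(p[2]),np.sin(p[2]); return np.array([p[0]+c*loc[0]-s*loc[1],p[1]+s*loc[0]+c*loc[1],z])
def f(q):
    r=[]
    for d,p,z in((base,q[[0,1,4]],.014),(gate,q[[2,3,4]],.172)):
        for l,uv in d.items(): r+=list(proj('top',W(p,np.array(l)/1e3,z))[0]-uv)
    return np.array(r)
r=least_squares(f,[.5,0,.5,.1,.2]); q=r.x
print(q,np.degrees(q[4]),r.fun.round(1))
c,s=np.cos(q[4]),np.sin(q[4]); d=q[2:4]-q[:2]; print("gate in stand",c*d[0]+s*d[1],-s*d[0]+c*d[1])
print("knob pred",[W(q[[2,3,4]],(.0541,.185*a),.227) for a in(.05,.087)], ray('top',(214.3,223),.227))
C={}
for k,a,b in(("a",(405,274.3),(392.8,230.8)),("b",(412.2,273.7),(395.8,225)),("c",(418.7,311.8),(430.8,235.8))):
    print(k,tri([("top",a),("scene",b)]),ray("top",a,.095))
print(ray("top",(404.2,317.5),0),ray("top",(420.8,316.3),.06),ray('top',(394.5,274),.06))
for n in("timer","cup"): pass
E
```

```text
[0.52966434 0.12099207 0.46481357 0.18704399 0.23956913] 13.726300062582864 [ 0.9 -0.8 -0.3  0.9 -0.6 -0.1  0.2  0.7 -0.3 -0.6  0.1 -0.1]
gate in stand -0.0473255884042921 0.07955355236021419
knob pred [array([0.51517361, 0.20886688, 0.227     ]), array([0.5135494 , 0.21551639, 0.227     ])] [0.51370883 0.21506451 0.227     ]
a (array([ 0.42835083, -0.20287741,  0.08129323]), array([-0.09326085, -0.23030333,  0.2569159 ,  0.04233599])) [ 0.42668768 -0.20065438  0.095     ]
b (array([ 0.42948297, -0.21837171,  0.08853667]), array([-0.09400335, -0.23362498,  0.2631927 ,  0.04305907])) [ 0.42840152 -0.21733401  0.095     ]
c (array([ 0.34227228, -0.23192487,  0.08985637]), array([-0.0595903 , -0.16683328,  0.18295772,  0.0260859 ])) [ 0.34188219 -0.2309957   0.095     ]
[ 0.32757878 -0.21439561  0.        ] [ 0.33166313 -0.24298321  0.06      ] [ 0.42979189 -0.1817932   0.06      ]
```

Call:
carry_out(
  plan=[
    {"grip": 0, "dp": [0, 0, -0.04], "rotation": [0, 0, 3]},
    {"grip": 0, "dp": [0, 0, -0.04], "rotation": [0, 0, 0]},
    {"grip": 0, "dp": [-0.022, -0.026, -0.02], "rotation": [0, 0, 0]},
    {"grip": 0, "dp": [-0.022, -0.026, -0.02], "rotation": [0, 0, 0]},
    {"grip": 0, "dp": [-0.025, -0.029, -0.01], "rotation": [0, 0, 0]},
    {"grip": 0, "dp": [-0.025, -0.029, -0.01], "rotation": [0, 0, 0]},
    {"grip": 0, "dp": [-0.025, -0.029, -0.01], "rotation": [0, 0, 0]},
    {"grip": 0, "dp": [-0.025, -0.029, -0.01], "rotation": [0, 0, 0]},
  ],
)

```text
time_s: 0.77
tool_pos: [0.3116, -0.4412, 0.3485]
tool_rot: [179.5, 1.1, -77.5]
force: [1.0, -0.1, -0.2]
grip_width: 0.0873
```

Call:
carry_out(
  plan=[
    {"grip": 0, "dp": [-0.031, -0.027, -0.002], "rotation": [0, -1, 0]},
    {"grip": 0, "dp": [-0.031, -0.027, 0], "rotation": [0, 0, 0]},
    {"grip": 0, "dp": [-0.031, -0.027, 0], "rotation": [0, 0, 0]},
    {"grip": 0, "dp": [-0.031, -0.027, 0], "rotation": [0, 0, 0]},
    {"grip": 0, "dp": [-0.031, -0.027, 0], "rotation": [0, 0, 0]},
    {"grip": 0, "dp": [-0.036, -0.02, 0], "rotation": [0, 0, 0]},
    {"grip": 0, "dp": [-0.036, -0.02, 0], "rotation": [0, 0, 0]},
    {"grip": 0, "dp": [-0.036, -0.02, 0], "rotation": [0, 0, 0]},
  ],
)

```text
time_s: 1.43
tool_pos: [0.4463, -0.1381, 0.3575]
tool_rot: [179.5, 2.0, -77.6]
force: [1.0, 0.1, 0.0]
grip_width: 0.0872
```

Call:
carry_out(
  plan=[
    {"grip": 0, "dp": [-0.038, -0.015, 0], "rotation": [0, 0, 0]},
    {"grip": 0, "dp": [-0.038, -0.015, 0], "rotation": [0, 0, 0]},
    {"grip": 0, "dp": [-0.038, -0.015, 0], "rotation": [0, 0, 0]},
    {"grip": 0, "dp": [-0.038, -0.015, 0], "rotation": [0, 0, 0]},
    {"grip": 0, "dp": [-0.038, -0.015, 0], "rotation": [0, 0, 0]},
    {"grip": 0, "dp": [-0.038, -0.015, 0], "rotation": [0, 0, 0]},
    {"grip": 0, "dp": [-0.03, -0.01, 0], "rotation": [0, 0, 0]},
    {"grip": 0, "dp": [0, 0, 0], "rotation": [0, 0, 0]},
  ],
)

```text
time_s: 2.1
tool_pos: [0.4841, 0.1521, 0.364]
tool_rot: [179.5, 2.2, -76.8]
force: [-1.9, 1.3, 0.1]
grip_width: 0.0869
```

Call:
carry_out(
  plan=[
    {"grip": 0, "dp": [-0.026, -0.022, 0.02], "rotation": [0.5, 2.2, 0]},
    {"grip": 0, "dp": [-0.027, -0.021, 0.02], "rotation": [0, 0, 0]},
    {"grip": 0, "dp": [0, 0, 0.02], "rotation": [0, 0, 0]},
    {"grip": 0, "dp": [0, 0, 0], "rotation": [0, 0, 0]},
  ],
)

```text
time_s: 2.43
tool_pos: [0.5137, 0.2139, 0.3038]
tool_rot: [-180.0, -0.1, -76.7]
force: [-0.7, -1.2, -0.8]
grip_width: 0.0868
```

```bash
cat >> h.py <<'E'
from scipy.spatial.transform import Rotation as Ro
YS=np.radians(13.73)
def need(p,rpy=None):  # shift in tool axes (and turn) to world target
    o=env.get_obs(); R=Ro.from_euler('xyz',o['tool_rot'],degrees=True)
    print("pos",o['tool_pos'].round(4),o['tool_rot'].round(2),"F",o['force'].round(2),"w",round(o['grip_width'],4),"t",round(o['time_s'],2))
    print(" dp",R.inv().apply(np.array(p)-o['tool_pos']).round(4), "" if rpy is None else (R.inv()*Ro.from_euler('xyz',rpy,degrees=True)).as_rotvec(degrees=True).round(2))
E
python3 - <<'E'
from h import *
need([.5137,.214,.208],[180,0,-76.27])
im=env.read_camera("wrist"); cp=env.camera_params("wrist"); print(cp)
cv2.imwrite("pics/w1.png",im[:,:,::-1])
E
```

```text
pos [0.5137 0.2139 0.3038] [-1.7997e+02 -1.1000e-01 -7.6710e+01] F [-0.73 -1.19 -0.76] w 0.0868 t 2.43
 dp [-0.0003 -0.      0.0958] [-0.03 -0.11 -0.44]
{'fx': 371.64829954431775, 'fy': 371.64829954431775, 'cx': 320.76511544420356, 'cy': 248.02594377767988, 'R': array([[ 0.22911514, -0.97339858,  0.00120528],
       [-0.94230703, -0.22148612,  0.25100073],
       [-0.2440568 , -0.05864381, -0.96798615]]), 't': array([0.09001617, 0.47347683, 0.63830694])}
```

View pics/w1.png

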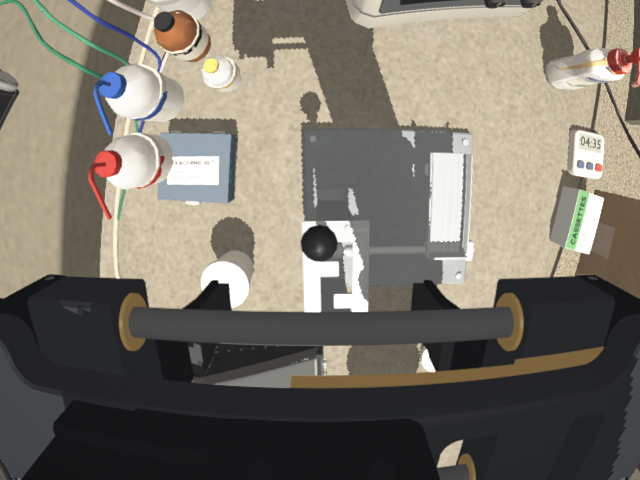

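The wrist view shows the knob at (319,243).

```bash
python3 - <<'E'
from h import *
cp=env.camera_params("wrist")
def fray(uv,z):
    d=np.array([uv[0]-cp['cx'],uv[1]-cp['cy']]); r=np.hypot(*d); th=r/cp['fx']
    v=cp['R'].T@np.r_[d/r*np.sin(th),np.cos(th)]; o=-cp['R'].T@cp['t']; return o+v*(z-o[2])/v[2]
print(fray((319,243),.227), fray((319,243),.235))
print('gate corner right', fray((369,220),.172),'left top',fray((303,222),.172))
print('base',[fray(p,.014) for p in((303,130),(472,130),(463,284))])
E
```

```text
[0.5162635  0.21563947 0.227     ] [0.51817747 0.21605969 0.235     ]
gate corner right [0.53411582 0.17390471 0.172     ] left top [0.51866998 0.23109867 0.172     ]
base [array([0.60651248, 0.25873092, 0.014     ]), array([0.66747362, 0.03835984, 0.014     ]), array([ 0.4537496, -0.0143467,  0.014    ])]
```

Call:
carry_out(
  plan=[
    {"grip": 0, "dp": [-0.001, -0.0025, 0.035], "rotation": [0, 0, -0.4]},
    {"grip": 0, "dp": [0, 0, 0.03], "rotation": [0, 0, 0]},
    {"grip": 0, "dp": [0, 0, 0.025], "rotation": [0, 0, 0]},
    {"grip": 0, "dp": [0, 0, 0.008], "rotation": [0, 0, 0]},
    {"grip": 0, "dp": [0, 0, 0], "rotation": [0, 0, 0]},
  ],
)

```text
time_s: 2.9
tool_pos: [0.5212, 0.2112, 0.2115]
tool_rot: [-179.3, -0.3, -76.8]
force: [-0.4, 0.3, 0.1]
grip_width: 0.0869
```

```bash
python3 - <<'E'
from h import *
need([.516,.2155,.208],[180,0,-76.27])
E
```

```text
pos [0.5212 0.2112 0.2115] [-179.3    -0.28  -76.79] F [-0.38  0.34  0.06] w 0.0869 t 2.9
 dp [-0.0054  0.0041  0.0034] [-0.7  -0.28 -0.52]
```

Call:
carry_out(
  plan=[
    {"grip": 0, "dp": [-0.005, 0.004, 0.003], "rotation": [-0.7, -0.3, -0.5]},
    {"grip": 0, "dp": [0, 0, 0], "rotation": [0, 0, 0]},
    {"grip": 1, "dp": [0, 0, 0], "rotation": [0, 0, 0]},
    {"grip": 1, "dp": [0, 0, 0], "rotation": [0, 0, 0]},
    {"grip": 1, "dp": [0, 0, 0], "rotation": [0, 0, 0]},
    {"grip": 1, "dp": [0, 0, 0], "rotation": [0, 0, 0]},
    {"grip": 1, "dp": [0, 0, 0], "rotation": [0, 0, 0]},
    {"grip": 1, "dp": [0, 0, 0], "rotation": [0, 0, 0]},
  ],
  force=12,
)

```text
time_s: 3.57
tool_pos: [0.5206, 0.2154, 0.2177]
tool_rot: [-179.3, -0.0, -76.5]
force: [0.4, 0.2, 0.4]
grip_width: 0.0549
```

```bash
python3 - <<'E'
from h import *
need([.516,.2155,.208],[180,0,-76.27])
E
```

```text
pos [0.5206 0.2154 0.2177] [-1.7934e+02 -1.0000e-02 -7.6470e+01] F [0.41 0.2  0.39] w 0.0549 t 3.57
 dp [-0.0012  0.0046  0.0096] [-0.66 -0.01 -0.2 ]
```

Call:
carry_out(
  plan=[
    {"grip": 1, "dp": [-0.001, 0.005, 0.01], "rotation": [-0.6, 0, -0.2]},
    {"grip": 1, "dp": [0, 0, 0], "rotation": [0, 0, 0]},
    {"grip": 1, "dp": [0, 0, 0], "rotation": [0, 0, 0]},
    {"grip": 1, "dp": [0, 0, 0], "rotation": [0, 0, 0]},
  ],
)

```text
time_s: 3.9
tool_pos: [0.5146, 0.2152, 0.2061]
tool_rot: [179.9, -0.0, -76.2]
force: [-0.3, -0.2, 0.2]
grip_width: 0.0281
```

```bash
python3 - <<'E'
from h import *
need([.516,.2155,.208],[180,0,-76.27])
E
```

```text
pos [0.5146 0.2152 0.2061] [ 1.7994e+02 -1.0000e-02 -7.6230e+01] F [-0.32 -0.23  0.21] w 0.0281 t 3.9
 dp [ 0.0001 -0.0014 -0.0019] [ 0.06 -0.01  0.04]
```

Call:
carry_out(
  plan=[
    {"grip": 1, "dp": [0.008, 0, 0], "rotation": [0, 0, 0]},
    {"grip": 1, "dp": [0.008, 0, 0], "rotation": [0, 0, 0]},
    {"grip": 1, "dp": [0.007, 0, 0], "rotation": [0, 0, 0]},
    {"grip": 1, "dp": [0.004, 0, 0], "rotation": [0, 0, 0]},
    {"grip": 1, "dp": [0, 0, 0], "rotation": [0, 0, 0]},
  ],
)

```text
time_s: 4.32
tool_pos: [0.5229, 0.1883, 0.2105]
tool_rot: [-179.8, 0.1, -76.2]
force: [-1.2, -0.2, 2.9]
grip_width: 0.004
```

```bash
cat >> h.py <<'E'
P=np.array([.467,.188]); 
def lv():
    o=env.get_obs(); d=o['tool_pos'][:2]-P; c,s=np.cos(YS),np.sin(YS)
    f=o['force'][:2]
    print("stand xy mm",(1e3*np.array([c*d[0]+s*d[1],-s*d[0]+c*d[1]])).round(1),"z",o['tool_pos'][2].round(4),"F xy",(c*f[0]+s*f[1]).round(1),(-s*f[0]+c*f[1]).round(1),o['force'][2].round(1),"rot",o['tool_rot'].round(1),"w",o['grip_width'].round(4),"t",round(o['time_s'],2))
E
python3 -c "from h import *;lv()"
```

```text
Traceback (most recent call last):
  File "h.py", line 23, in lv
    print("stand xy mm",(1e3*np.array([c*d[0]+s*d[1],-s*d[0]+c*d[1]])).round(1),"z",o['tool_pos'][2].round(4),"F xy",(c*f[0]+s*f[1]).round(1),(-s*f[0]+c*f[1]).round(1),o['force'][2].round(1),"rot",o['tool_rot'].round(1),"w",o['grip_width'].round(4),"t",round(o['time_s'],2))
                                                                                                                                                                                                                                ^^^^^^^^^^^^^^^^^^^^^
AttributeError: 'float' object has no attribute 'round'
```

```bash
sed -i "s/o\['grip_width'\].round(4)/round(o['grip_width'],4)/" h.py; python3 - <<'E'
from h import *
lv(); im=env.read_camera("wrist"); cv2.imwrite("pics/w2.png",cv2.resize(im[170:370,220:440,::-1],None,fx=3,fy=3)); 
im=env.read_camera("scene"); cv2.imwrite("pics/s2.png",cv2.resize(im[230:380,180:380,::-1],None,fx=4,fy=4))
E
```

```text
stand xy mm [ 54.3 -13. ] z 0.2105 F xy -1.2 0.1 2.9 rot [-1.798e+02  1.000e-01 -7.620e+01] w 0.004 t 4.32
```

View pics/s2.png

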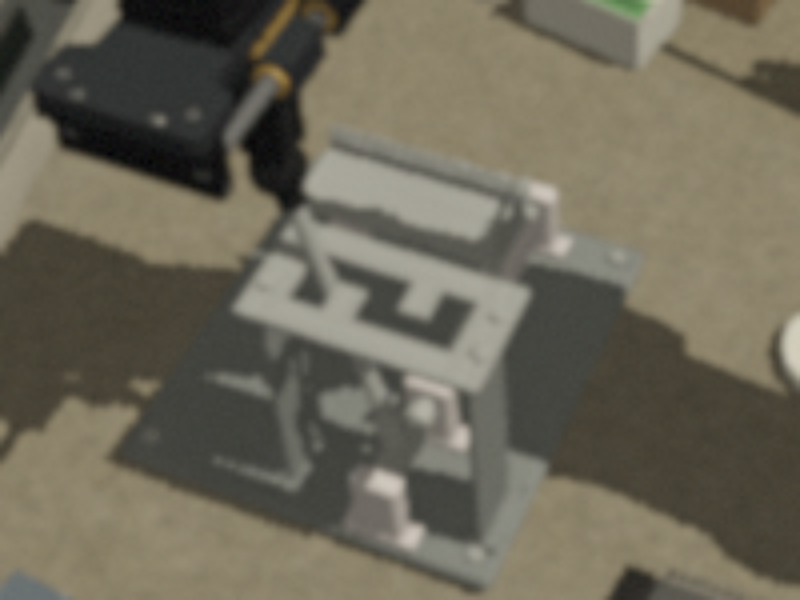

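View pics/w2.png

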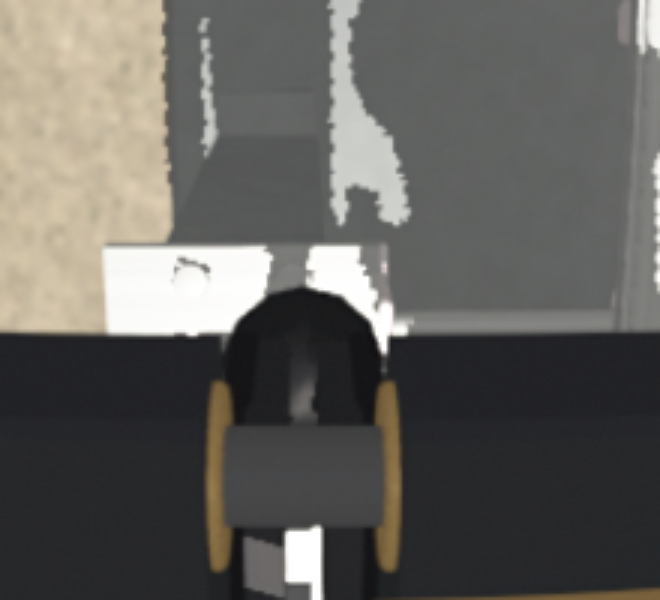

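The close wrist view shows the knob's rim showing at the far side of the shut fingers, about pixel (322,293) of the full image. The pinch slipped off in x, so I need to locate the knob.

```bash
cat >> h.py <<'E'
def fray(uv,z,cp=None):
    cp=cp or env.camera_params("wrist")
    d=np.array([uv[0]-cp['cx'],uv[1]-cp['cy']]); r=np.hypot(*d); th=r/cp['fx']
    v=cp['R'].T@np.r_[d/r*np.sin(th),np.cos(th)]; o=-cp['R'].T@cp['t']; return o+v*(z-o[2])/v[2]
def st(X): d=X[:2]-P; c,s=np.cos(YS),np.sin(YS); return (1e3*np.array([c*d[0]+s*d[1],-s*d[0]+c*d[1]])).round(1)
def fproj(X):
    cp=env.camera_params("wrist"); p=cp['R']@np.array(X)+cp['t']; th=np.arctan2(np.hypot(p[0],p[1]),p[2]); return np.array([cp['cx'],cp['cy']])+cp['fx']*th*p[:2]/np.hypot(p[0],p[1])
E
python3 - <<'E'
from h import *
cp=env.camera_params("wrist"); print("cam pos",-cp['R'].T@cp['t'])
print("gate edges",st(fray((220+105/3,170+243/3),.172)),st(fray((220+388/3,170+243/3),.172)))
o=env.get_obs(); print("tcp px",fproj(o['tool_pos']), "grasp px",fproj(o['tool_pos']+[0,0,.019]),"knob px if x54",fproj([.5229,.1883,.227]))
print(st(fray((321.7,170+290/3),.227)),st(fray((321.7,292.7),.227)))
E
```

```text
cam pos [0.58987432 0.20461866 0.40386905]
gate edges [61.4 30.2] [ 61.6 -31.2]
tcp px [320.5223703  281.04904356] grasp px [320.43318008 293.64840786] knob px if x54 [320.98263409 292.40924857]
[ 68.1 -13.3] [ 54.2 -13.3]
```

```bash
python3 - <<'E'
from h import *
def w(x,y,z): c,s=np.cos(YS),np.sin(YS); return np.array([P[0]+c*x-s*y,P[1]+s*x+c*y,z])
for y in(15,-13): 
  for r in (.185,.125): print(y,r,((proj('scene',w(r*np.sin(.297),y/185e0*r,.05+r*np.cos(.297)))[0]-[180,230])*4).round(), ((proj('top',w(r*np.sin(.297),y/185*r,.05+r*np.cos(.297)))[0]-[200,170])*5).round())
o=env.get_obs(); print((proj('scene',o['tool_pos'])[0]-[180,230])*4)
t=cv2.imread("pics/scene0.png")[230:380,180:380]; t=cv2.resize(t,None,fx=2,fy=2)
im=env.read_camera("scene")[230:380,180:380,::-1]; im=cv2.resize(im,None,fx=2,fy=2)
tt=env.read_camera("top")[170:290,200:330,::-1]; tt=cv2.resize(tt,None,fx=3,fy=3)[:300]
c=np.zeros((600,800,3),np.uint8); c[:300,:400]=t; c[:300,400:]=im; c[300:,:390]=tt
cv2.imwrite("pics/cmp.png",c)
E
```

```text
15 0.185 [244. 207.] [ 71. 259.]
15 0.125 [299. 292.] [119. 321.]
-13 0.185 [275. 162.] [138. 245.]
-13 0.125 [318. 262.] [162. 311.]
[277.94303483 186.87822767]
```

View pics/cmp.png

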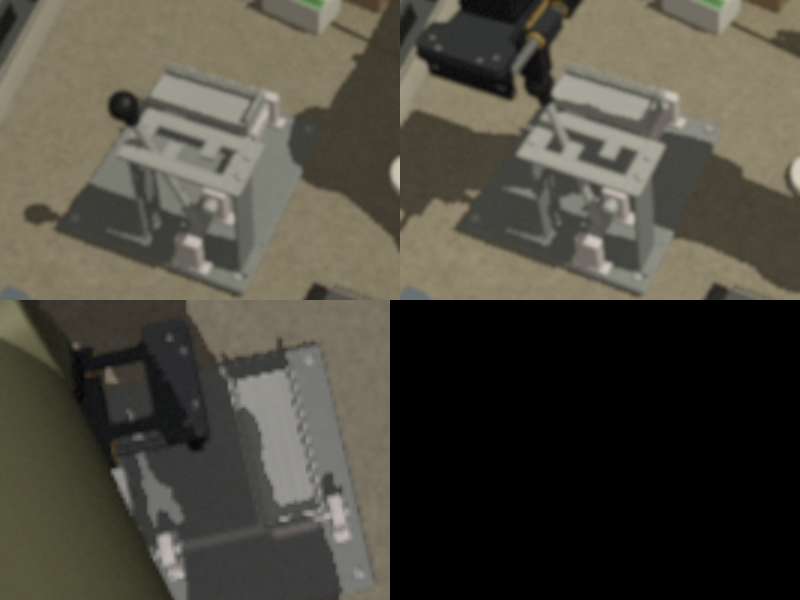

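Call:
carry_out(
  plan=[
    {"grip": 0, "dp": [0, 0, 0], "rotation": [0, 0, 0]},
    {"grip": 0, "dp": [0, 0, 0], "rotation": [0, 0, 0]},
    {"grip": 0, "dp": [0, 0, 0], "rotation": [0, 0, 0]},
    {"grip": 0, "dp": [0, 0, 0], "rotation": [0, 0, 0]},
    {"grip": 0, "dp": [0, 0, -0.03], "rotation": [0, 0, 0]},
    {"grip": 0, "dp": [0, 0, -0.03], "rotation": [0, 0, 0]},
    {"grip": 0, "dp": [0, 0, -0.03], "rotation": [0, 0, 0]},
    {"grip": 0, "dp": [0, 0, 0], "rotation": [0, 0, 0]},
  ],
)

```text
time_s: 5.18
tool_pos: [0.5214, 0.1833, 0.2995]
tool_rot: [179.7, -0.0, -76.3]
force: [0.6, -0.2, 0.7]
grip_width: 0.0462
```

```bash
python3 - <<'E'
from h import *
lv(); im=env.read_camera("wrist"); cv2.imwrite("pics/w3.png",im[150:390,200:460,::-1].repeat(3,0).repeat(3,1)[:600,:780])
g=im.max(2); m=(g<45).astype(np.uint8); n,l,s,c=cv2.connectedComponentsWithStats(m[:275])
for i in range(1,n):
    if s[i,4]>150: print(s[i],c[i].round(1),st(fray(c[i],.227)))
E
```

```text
stand xy mm [ 51.7 -17.5] z 0.2995 F xy 0.5 -0.3 0.7 rot [179.7  -0.  -76.3] w 0.0462 t 5.18
[298 226  35  32 598] [315.8 239.6] [ 57.  -14.3]
```

View pics/w3.png

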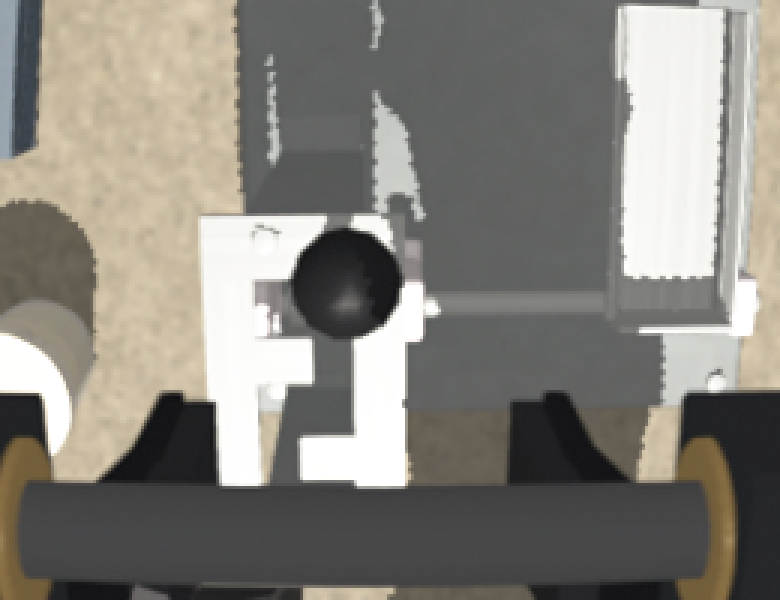

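```bash
python3 - <<'E'
from h import *
for z in(.215,.222,.227): print(st(fray((314.8,244.6),z)))
print([st(fray((200+u/3,150+v/3),.172)) for u,v in((200,215),(404,213),(300,437),(313,383))])
o=env.get_obs(); print(fproj(o['tool_pos']),o['tool_pos'],o['grip_width'])
E
```

```text
[ 50.1 -13.4]
[ 52.  -13.5]
[ 53.3 -13.6]
[array([59.8, 29.4]), array([ 60.1, -30.1]), array([-9.7,  1.2]), array([ 8. , -3.1])]
[320.5703924  281.02463219] [0.52049429 0.18272477 0.29686509] 0.04986275781269465
```

```bash
cat >> h.py <<'E'
def w(x,y,z): c,s=np.cos(YS),np.sin(YS); return np.array([P[0]+(c*x-s*y)/1e3,P[1]+(s*x+c*y)/1e3,z])
E
python3 -c "
from h import *
lv(); need(w(53.5,-13.5,.208),[180,0,-76.27])"
```

```text
stand xy mm [ 50.7 -17.8] z 0.2969 F xy -0.8 -0.2 0.5 rot [179.6  -0.  -76.3] w 0.0499 t 5.23
pos [0.5205 0.1827 0.2969] [ 1.7956e+02 -5.0000e-02 -7.6330e+01] F [-0.76 -0.4   0.53] w 0.0499 t 5.23
 dp [-0.0044 -0.0035  0.0888] [ 0.44 -0.05 -0.06]
```

Call:
carry_out(
  plan=[
    {"grip": 0.4, "dp": [-0.004, -0.003, 0.03], "rotation": [0.4, 0, 0]},
    {"grip": 0.4, "dp": [0, 0, 0.03], "rotation": [0, 0, 0]},
    {"grip": 0.4, "dp": [0, 0, 0.02], "rotation": [0, 0, 0]},
    {"grip": 0.4, "dp": [0, 0, 0], "rotation": [0, 0, 0]},
  ],
  force=25,
)

```text
time_s: 5.57
tool_pos: [0.5225, 0.1867, 0.2124]
tool_rot: [-180.0, -0.1, -76.4]
force: [0.0, -1.3, -0.2]
grip_width: 0.0518
```

```bash
python3 -c "
from h import *
lv(); need(w(53.5,-13.5,.208),[180,0,-76.27])"
```

```text
stand xy mm [ 53.6 -14.4] z 0.2124 F xy -0.3 -1.2 -0.2 rot [-1.80e+02 -1.00e-01 -7.64e+01] w 0.0518 t 5.57
pos [0.5225 0.1867 0.2124] [-1.7997e+02 -7.0000e-02 -7.6360e+01] F [ 0.02 -1.27 -0.19] w 0.0518 t 5.57
 dp [-0.0009  0.0001  0.0044] [-0.03 -0.07 -0.09]
```

Next I'll close in small steps and check where the fingers stop.

Call:
carry_out(
  plan=[
    {"grip": 1, "dp": [-0.001, 0, 0.003], "rotation": [0, 0, 0]},
    {"grip": 1, "dp": [0, 0, 0], "rotation": [0, 0, 0]},
    {"grip": 1, "dp": [0, 0, 0], "rotation": [0, 0, 0]},
    {"grip": 1, "dp": [0, 0, 0], "rotation": [0, 0, 0]},
  ],
)

```text
time_s: 5.9
tool_pos: [0.5215, 0.1872, 0.2086]
tool_rot: [179.9, -0.1, -76.4]
force: [0.0, -0.1, -0.2]
grip_width: 0.0328
```

Call:
carry_out(
  plan=[
    {"grip": 1, "dp": [0, 0, 0], "rotation": [0, 0, 0]},
  ],
)

```text
time_s: 5.98
tool_pos: [0.5221, 0.1874, 0.2096]
tool_rot: [179.9, -0.1, -76.4]
force: [-0.4, 0.7, -0.0]
grip_width: 0.0268
```

Call:
carry_out(
  plan=[
    {"grip": 1, "dp": [0, 0, 0], "rotation": [0, 0, 0]},
  ],
)

```text
time_s: 6.07
tool_pos: [0.5226, 0.1876, 0.2104]
tool_rot: [-180.0, -0.1, -76.4]
force: [0.1, -0.6, -0.6]
grip_width: 0.02
```

```bash
python3 - <<'E'
from h import *
lv()
r={}
for n,x,y in(("scene",242,284),("top",214,223)):
    im=cv2.imread(f"pics/{n}0.png"); m=(im.max(2)<40).astype(np.uint8)
    k,l,s,c=cv2.connectedComponentsWithStats(m)
    i=min(range(1,k),key=lambda i:np.hypot(*(c[i]-[x,y])) if s[i,4]>60 else 1e9); print(n,s[i],c[i]); r[n]=c[i]
X,f=tri(list(r.items())); print(X,f,st(X))
E
```

```text
stand xy mm [ 53.9 -13.6] z 0.2104 F xy -0.0 -0.6 -0.6 rot [-1.80e+02 -1.00e-01 -7.64e+01] w 0.02 t 6.07
scene [235 277  14  16 137] [241.89051095 284.09489051]
top [209 217  12  13 115] [214.74782609 222.8       ]
[0.51497216 0.21539307 0.22116173] [-0.12169862 -0.02972691  0.07538833  0.12816505] [53.1 15.2]
```

```bash
python3 - <<'E'
from h import *
im=env.read_camera("wrist"); sc=env.read_camera("scene")
a=cv2.resize(im[220:360,250:390,::-1],(420,420),interpolation=cv2.INTER_CUBIC); b=cv2.resize(sc[240:345,205:300,::-1],(380,420),interpolation=cv2.INTER_CUBIC)
o=np.hstack([a,b]); o=np.clip(255*(o/255.)**.5,0,255).astype(np.uint8)
cv2.imwrite("pics/w4.png",o); lv()
E
```

```text
stand xy mm [ 53.9 -13.6] z 0.2103 F xy 0.5 0.2 0.5 rot [-1.80e+02 -1.00e-01 -7.64e+01] w 0.0123 t 6.17
```

View pics/w4.png

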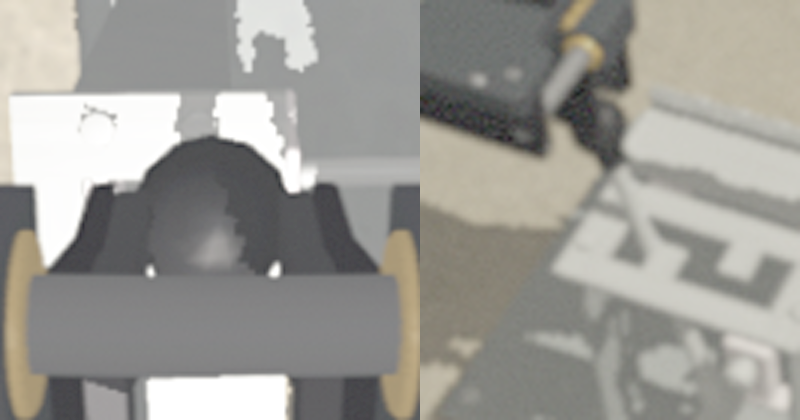

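The view shows the knob between the fingers at (212,210), with the fingertips ending beside its upper half. They look too high, so I'll open, go lower and close again.

Call:
carry_out(
  plan=[
    {"grip": 0.4, "dp": [0, 0, 0], "rotation": [0, 0, 0]},
    {"grip": 0.4, "dp": [0, 0, 0], "rotation": [0, 0, 0]},
    {"grip": 0.4, "dp": [0, 0, 0], "rotation": [0, 0, 0]},
    {"grip": 0.4, "dp": [0, 0, 0], "rotation": [0, 0, 0]},
    {"grip": 0.4, "dp": [0, 0, 0], "rotation": [0, 0, 0]},
    {"grip": 0.4, "dp": [0, 0, 0], "rotation": [0, 0, 0]},
    {"grip": 0.4, "dp": [0, 0, 0], "rotation": [0, 0, 0]},
    {"grip": 0.4, "dp": [0, 0, 0], "rotation": [0, 0, 0]},
  ],
)

```text
time_s: 6.83
tool_pos: [0.5229, 0.1877, 0.211]
tool_rot: [-179.9, -0.1, -76.4]
force: [-0.2, 0.0, -0.2]
grip_width: 0.0506
```

```bash
python3 -c "
from h import *
lv(); need(w(52.5,-13.5,.196),[180,0,-76.27])"
```

```text
stand xy mm [ 54.3 -13.5] z 0.211 F xy -0.2 0.1 -0.2 rot [-1.799e+02 -1.000e-01 -7.640e+01] w 0.0506 t 6.83
pos [0.5229 0.1877 0.211 ] [-1.7991e+02 -7.0000e-02 -7.6370e+01] F [-0.23  0.   -0.23] w 0.0506 t 6.83
 dp [-0.      0.0018  0.015 ] [-0.09 -0.07 -0.1 ]
```

Call:
carry_out(
  plan=[
    {"grip": 0.4, "dp": [0, 0.002, 0.008], "rotation": [0, 0, 0]},
    {"grip": 0.4, "dp": [0, 0, 0.008], "rotation": [0, 0, 0]},
    {"grip": 1, "dp": [0, 0, 0], "rotation": [0, 0, 0]},
    {"grip": 1, "dp": [0, 0, 0], "rotation": [0, 0, 0]},
    {"grip": 1, "dp": [0, 0, 0], "rotation": [0, 0, 0]},
    {"grip": 1, "dp": [0, 0, 0], "rotation": [0, 0, 0]},
    {"grip": 1, "dp": [0, 0, 0], "rotation": [0, 0, 0]},
  ],
)

```text
time_s: 7.42
tool_pos: [0.5201, 0.1869, 0.1924]
tool_rot: [180.0, -0.1, -76.4]
force: [-0.8, -1.0, -1.5]
grip_width: 0.0272
```

Call:
carry_out(
  plan=[
    {"grip": 1, "dp": [0, 0, 0], "rotation": [0, 0, 0]},
  ],
)

```text
time_s: 7.5
tool_pos: [0.5201, 0.1869, 0.1924]
tool_rot: [180.0, -0.1, -76.4]
force: [-0.3, 0.2, -0.5]
grip_width: 0.026
```

Call:
carry_out(
  plan=[
    {"grip": 1, "dp": [0, 0, 0], "rotation": [0, 0, 0]},
  ],
)

```text
time_s: 7.58
tool_pos: [0.5201, 0.1869, 0.1924]
tool_rot: [180.0, -0.1, -76.4]
force: [-0.6, -0.1, -0.8]
grip_width: 0.0258
```

Call:
carry_out(
  plan=[
    {"grip": 1, "dp": [0, 0.01, -0.003], "rotation": [0, 0, 0]},
    {"grip": 1, "dp": [0, 0.01, -0.002], "rotation": [0, 0, 0]},
    {"grip": 1, "dp": [0, 0.01, -0.002], "rotation": [0, 0, 0]},
    {"grip": 1, "dp": [0, 0.01, -0.001], "rotation": [0, 0, 0]},
    {"grip": 1, "dp": [0, 0.006, 0], "rotation": [0, 0, 0]},
    {"grip": 1, "dp": [0, 0, 0], "rotation": [0, 0, 0]},
  ],
)

```text
time_s: 8.08
tool_pos: [0.4761, 0.1764, 0.2003]
tool_rot: [-179.7, 0.0, -76.4]
force: [1.0, 0.8, -4.3]
grip_width: 0.0262
```

```bash
python3 -c "
from h import *
lv()"
```

```text
stand xy mm [  6.1 -13.4] z 0.2003 F xy 1.2 0.5 -4.3 rot [-179.7    0.   -76.4] w 0.0262 t 8.08
```

Call:
carry_out(
  plan=[
    {"grip": 1, "dp": [0, 0.005, 0.001], "rotation": [0, 0, 0]},
    {"grip": 1, "dp": [0, 0.003, 0], "rotation": [0, 0, 0]},
    {"grip": 1, "dp": [0, 0, 0], "rotation": [0, 0, 0]},
  ],
)

```text
time_s: 8.33
tool_pos: [0.4697, 0.1748, 0.2005]
tool_rot: [-179.5, 0.0, -76.4]
force: [1.4, 0.2, -1.9]
grip_width: 0.0259
```

```bash
python3 -c "
from h import *
lv()"
```

```text
stand xy mm [ -0.5 -13.4] z 0.2005 F xy 1.4 -0.1 -1.9 rot [-179.5    0.   -76.4] w 0.0259 t 8.33
```

Call:
carry_out(
  plan=[
    {"grip": 1, "dp": [-0.007, 0.0005, 0], "rotation": [-0.3, 0, 0]},
    {"grip": 1, "dp": [-0.007, 0, 0], "rotation": [0, 0, 0]},
    {"grip": 1, "dp": [-0.007, 0, 0], "rotation": [0, 0, 0]},
    {"grip": 1, "dp": [-0.005, 0, 0], "rotation": [0, 0, 0]},
    {"grip": 1, "dp": [0, 0, 0], "rotation": [0, 0, 0]},
  ],
)

```text
time_s: 8.75
tool_pos: [0.4646, 0.1986, 0.2013]
tool_rot: [-179.8, -0.4, -76.5]
force: [-0.1, -1.3, 1.2]
grip_width: 0.0257
```

```bash
python3 -c "
from h import *
lv()"
```

```text
stand xy mm [ 0.2 10.8] z 0.2013 F xy -0.5 -1.3 1.2 rot [-179.8   -0.4  -76.5] w 0.0257 t 8.75
```

Call:
carry_out(
  plan=[
    {"grip": 1, "dp": [-0.003, 0, 0], "rotation": [0, -0.3, 0]},
    {"grip": 1, "dp": [0, 0.006, 0], "rotation": [0, 0, 0]},
    {"grip": 1, "dp": [0, 0.01, 0.001], "rotation": [0, 0, 0]},
    {"grip": 1, "dp": [0, 0.01, 0.002], "rotation": [0, 0, 0]},
    {"grip": 1, "dp": [0, 0.008, 0.002], "rotation": [0, 0, 0]},
    {"grip": 1, "dp": [0, 0.004, 0.002], "rotation": [0, 0, 0]},
    {"grip": 1, "dp": [0, 0, 0], "rotation": [0, 0, 0]},
  ],
)

```text
time_s: 9.33
tool_pos: [0.4287, 0.1951, 0.1982]
tool_rot: [-179.2, 0.1, -76.5]
force: [1.3, -1.3, -2.9]
grip_width: 0.026
```

```bash
python3 -c "
from h import *
lv()"
```

```text
stand xy mm [-35.5  16. ] z 0.1982 F xy 1.0 -1.6 -2.9 rot [-1.792e+02  1.000e-01 -7.650e+01] w 0.026 t 9.33
```

Call:
carry_out(
  plan=[
    {"grip": 1, "dp": [0.001, 0.006, 0.002], "rotation": [-0.7, 0, 0]},
    {"grip": 1, "dp": [0, 0.006, 0.001], "rotation": [0, 0, 0]},
    {"grip": 1, "dp": [0, 0.004, 0], "rotation": [0, 0, 0]},
    {"grip": 1, "dp": [0, 0, 0], "rotation": [0, 0, 0]},
  ],
)

```text
time_s: 9.67
tool_pos: [0.4121, 0.1907, 0.1943]
tool_rot: [-179.8, 0.2, -76.5]
force: [0.4, -1.9, 4.9]
grip_width: 0.0257
```

```bash
python3 -c "
from h import *
lv()"
```

```text
stand xy mm [-52.7  15.6] z 0.1943 F xy -0.1 -1.9 4.9 rot [-179.8    0.2  -76.5] w 0.0257 t 9.67
```

Call:
carry_out(
  plan=[
    {"grip": 1, "dp": [0.007, -0.0005, 0], "rotation": [0, 0, 0]},
    {"grip": 1, "dp": [0.008, 0, 0], "rotation": [0, 0, 0]},
    {"grip": 1, "dp": [0.008, 0, 0], "rotation": [0, 0, 0]},
    {"grip": 1, "dp": [0.005, 0, 0], "rotation": [0, 0, 0]},
    {"grip": 1, "dp": [0, 0, 0], "rotation": [0, 0, 0]},
  ],
)

```text
time_s: 10.08
tool_pos: [0.4164, 0.1695, 0.1948]
tool_rot: [-180.0, 1.0, -76.2]
force: [-0.9, 1.2, 3.1]
grip_width: 0.0258
```

```bash
python3 -c "
from h import *
lv()"
```

```text
stand xy mm [-53.5  -6. ] z 0.1948 F xy -0.6 1.4 3.1 rot [-180.     1.   -76.2] w 0.0258 t 10.08
```

Call:
carry_out(
  plan=[
    {"grip": 1, "dp": [0.005, 0, 0], "rotation": [0, 0.6, 0]},
    {"grip": 1, "dp": [0.004, 0, 0], "rotation": [0, 0, 0]},
    {"grip": 1, "dp": [0, 0, 0], "rotation": [0, 0, 0]},
  ],
)

```text
time_s: 10.33
tool_pos: [0.4183, 0.1611, 0.1947]
tool_rot: [180.0, 0.5, -76.2]
force: [-0.3, 2.3, 2.1]
grip_width: 0.0256
```

```bash
python3 -c "
from h import *
lv()"
```

```text
stand xy mm [-53.7 -14.6] z 0.1947 F xy 0.3 2.3 2.1 rot [180.    0.5 -76.2] w 0.0256 t 10.33
```

Call:
carry_out(
  plan=[
    {"grip": 1, "dp": [0, -0.005, 0], "rotation": [0, 0, 0]},
    {"grip": 1, "dp": [0, -0.005, 0], "rotation": [0, 0, 0]},
    {"grip": 0.4, "dp": [0, 0, 0], "rotation": [0, 0, 0]},
    {"grip": 0.4, "dp": [0, 0, 0], "rotation": [0, 0, 0]},
    {"grip": 0.4, "dp": [0, 0, 0], "rotation": [0, 0, 0]},
    {"grip": 0.4, "dp": [0, 0, 0], "rotation": [0, 0, 0]},
    {"grip": 0.4, "dp": [0, 0, 0], "rotation": [0, 0, 0]},
  ],
)

```text
time_s: 10.92
tool_pos: [0.4286, 0.1582, 0.1953]
tool_rot: [179.8, -0.0, -76.3]
force: [0.0, -0.9, -0.3]
grip_width: 0.0487
```

Call:
carry_out(
  plan=[
    {"grip": 0.4, "dp": [0, 0, -0.02], "rotation": [0, 0, 0]},
    {"grip": 0.3, "dp": [0, 0, -0.035], "rotation": [0, 0, 0]},
    {"grip": 0.3, "dp": [0, 0, -0.035], "rotation": [0, 0, 0]},
    {"grip": 0.3, "dp": [0, 0, -0.035], "rotation": [0, 0, 0]},
    {"grip": 0.3, "dp": [0, 0, 0], "rotation": [0, 0, 0]},
  ],
)

```text
time_s: 11.33
tool_pos: [0.4263, 0.1555, 0.3211]
tool_rot: [179.3, -0.2, -76.4]
force: [0.6, -1.2, 0.2]
grip_width: 0.0601
```

```bash
python3 - <<'E'
from h import *
lv(); im=env.read_camera("wrist"); cv2.imwrite("pics/w5.png",im[:,:,::-1])
cp=env.camera_params("wrist"); np.savez("w5.npz",R=cp['R'],t=cp['t'])
m=(im.max(2)<60).astype(np.uint8); m[272:]=0
n,l,s,c=cv2.connectedComponentsWithStats(m)
for i in range(1,n):
    if s[i,4]>200 : 
        q=s[i][:2]+s[i][2:4]/2; print(s[i],c[i].round(1),st(fray(c[i],.23)),st(fray(q,.23)))
print("pred knob at .52:",fproj(w(-40.9,-14,.231)))
E
```

```text
stand xy mm [-47.2 -21.9] z 0.3211 F xy 0.3 -1.3 0.2 rot [179.3  -0.2 -76.4] w 0.0601 t 11.33
[296 215  35  35 932] [313.  232.5] [-41.6 -16.3] [-41.6 -16.7]
[ 124  259  173   13 1902] [212.2 265.4] [-68.6  66.5] [-68.7  68. ]
pred knob at .52: [309.97888883 231.9258026 ]
```

View pics/w5.png

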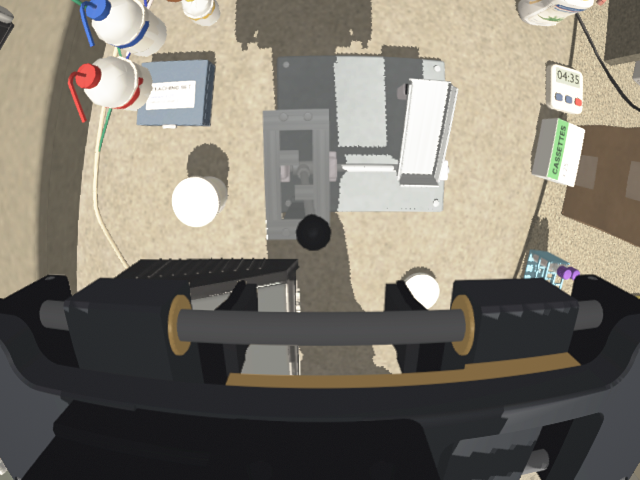

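The view shows the tray raised (430,130) and the knob at (313,232), which puts the rod on the inner tooth (x -41.6, y -16 mm). Stage 1 is set. Next I'll work out the real fingertip height from the images and go to the rack.

```bash
python3 - <<'E'
from h import *
o=env.get_obs(); R=Ro.from_euler('xyz',o['tool_rot'],degrees=True)
for yy in(-.0095,-.006,0):
  print(yy,[(h,fproj(o['tool_pos']+R.apply([-.0301,yy,-h])).round(0)) for h in(0,.01,.02,.03)])
need(w(-47,-21.9,.33),[180,0,-82])
need([.384,-.2157,.25],[180,0,-82])
im=env.read_camera("wrist")
print(im[270:300:2,243].tolist()); print(im[270:300:2,238].tolist())
E
```

```text
-0.0095 [(0, array([266., 264.])), (0.01, array([263., 270.])), (0.02, array([260., 276.])), (0.03, array([257., 283.]))]
-0.006 [(0, array([266., 271.])), (0.01, array([263., 276.])), (0.02, array([260., 283.])), (0.03, array([257., 290.]))]
0 [(0, array([266., 281.])), (0.01, array([264., 287.])), (0.02, array([261., 294.])), (0.03, array([258., 302.]))]
pos [0.4253 0.1552 0.3184] [ 1.7907e+02 -1.4000e-01 -7.6410e+01] F [ 0.75 -0.2  -0.63] w 0.0604 t 11.38
 dp [-0.0001 -0.0011 -0.0117] [ 0.92 -0.18  5.59]
pos [0.4253 0.1552 0.3184] [ 1.7907e+02 -1.4000e-01 -7.6410e+01] F [ 0.75 -0.2  -0.63] w 0.0604 t 11.38
 dp [0.3506 0.1262 0.0713] [ 0.92 -0.18  5.59]
[[37, 38, 39], [37, 37, 38], [39, 38, 39], [39, 39, 39], [72, 69, 66], [59, 56, 54], [23, 23, 25], [25, 25, 27], [24, 24, 26], [25, 26, 28], [31, 32, 34], [35, 35, 36], [34, 35, 36], [34, 35, 37], [34, 34, 37]]
[[37, 37, 38], [38, 37, 39], [37, 37, 38], [38, 37, 37], [54, 53, 53], [76, 73, 70], [27, 26, 28], [23, 23, 25], [23, 24, 26], [23, 23, 25], [23, 23, 26], [24, 24, 27], [25, 25, 27], [25, 24, 27], [30, 29, 31]]
```

Call:
carry_out(
  plan=[
    {"grip": 0, "dp": [0.03, 0.008, -0.01], "rotation": [0, 0, -5.5]},
    {"grip": 0, "dp": [0.036, 0.008, -0.01], "rotation": [0, 0, 0]},
    {"grip": 0, "dp": [0.038, 0.006, 0], "rotation": [0, 0, 0]},
    {"grip": 0, "dp": [0.038, 0, 0], "rotation": [0, 0, 0]},
    {"grip": 0, "dp": [0.038, 0, 0], "rotation": [0, 0, 0]},
    {"grip": 0, "dp": [0.038, 0, 0], "rotation": [0, 0, 0]},
    {"grip": 0, "dp": [0.038, 0, 0], "rotation": [0, 0, 0]},
    {"grip": 0, "dp": [0.038, 0, 0], "rotation": [0, 0, 0]},
  ],
)

```text
time_s: 12.1
tool_pos: [0.4956, -0.131, 0.3263]
tool_rot: [178.1, 0.1, -69.5]
force: [0.8, 1.0, 1.1]
grip_width: 0.0869
```

```bash
python3 - <<'E'
from h import *
need([.384,-.2157,.25],[180,0,-82])
E
```

```text
pos [ 0.4956 -0.131   0.3263] [ 1.7808e+02  9.0000e-02 -6.9510e+01] F [0.76 0.98 1.13] w 0.0869 t 12.1
 dp [0.0404 0.1315 0.0807] [ 1.92 -0.12 12.49]
```

Call:
carry_out(
  plan=[
    {"grip": 0.52, "dp": [0, 0.035, 0.03], "rotation": [1.9, 0, 6.2]},
    {"grip": 0.52, "dp": [0, 0.03, 0.03], "rotation": [0, 0, 6.2]},
    {"grip": 0.52, "dp": [-0.02, 0.01, 0.035], "rotation": [0, 0, 0]},
    {"grip": 0.52, "dp": [-0.01, 0, 0.035], "rotation": [0, 0, 0]},
    {"grip": 0.52, "dp": [0, 0, 0.035], "rotation": [0, 0, 0]},
    {"grip": 0.52, "dp": [0, 0, 0.035], "rotation": [0, 0, 0]},
    {"grip": 0.52, "dp": [0, 0, 0.02], "rotation": [0, 0, 0]},
    {"grip": 0.52, "dp": [0, 0, 0], "rotation": [0, 0, 0]},
  ],
)

```text
time_s: 12.77
tool_pos: [0.4131, -0.1315, 0.0822]
tool_rot: [178.6, 1.4, -83.8]
force: [-0.4, -0.2, 0.0]
grip_width: 0.0447
```

```bash
python3 - <<'E'
from h import *
need([.42,-.09,.03],[180,0,-82])
im=env.read_camera("wrist"); cv2.imwrite("pics/w6.png",im[:,:,::-1])
hsv=cv2.cvtColor(im,cv2.COLOR_RGB2HSV); m=cv2.inRange(hsv,(125,70,40),(165,255,255))
n,l,s,c=cv2.connectedComponentsWithStats(m)
for i in range(1,n):
    if s[i,4]>15: print("wrist",s[i],c[i].round(1),fray(c[i],.093))
im=env.read_camera("top"); hsv=cv2.cvtColor(im,cv2.COLOR_RGB2HSV); m=cv2.inRange(hsv,(120,60,40),(165,255,255))
n,l,s,c=cv2.connectedComponentsWithStats(m)
for i in range(1,n):
    if s[i,4]>8: print("top",s[i],c[i].round(1),ray('top',c[i],.093))
E
```

```text
pos [ 0.4131 -0.1315  0.0822] [178.6    1.4  -83.83] F [-0.42 -0.19  0.  ] w 0.0447 t 12.77
 dp [-0.0393 -0.0126  0.0529] [ 1.38  1.42 -1.81]
wrist [ 432  253   65   28 1451] [463.4 268.2] [ 0.43274409 -0.20748064  0.093     ]
```

Call:
carry_out(
  plan=[
    {"grip": 0.52, "dp": [-0.035, 0, 0.02], "rotation": [1.4, 1.4, -1.8]},
    {"grip": 0.52, "dp": [0, 0, 0.025], "rotation": [0, 0, 0]},
    {"grip": 0.52, "dp": [0, 0, 0.01], "rotation": [0, 0, 0]},
    {"grip": 0.52, "dp": [0, 0, 0.004], "rotation": [0, 0, 0]},
  ],
)

```text
time_s: 13.2
tool_pos: [0.4205, -0.0993, 0.0345]
tool_rot: [-178.8, -0.6, -82.0]
force: [-0.9, 1.0, 1.5]
grip_width: 0.0421
```

Call:
carry_out(
  plan=[
    {"grip": 0.52, "dp": [0, 0, 0.006], "rotation": [0, 0, 0]},
  ],
)

```text
time_s: 13.28
tool_pos: [0.4221, -0.0999, 0.0298]
tool_rot: [-178.7, -0.7, -82.1]
force: [-0.4, 0.5, 0.6]
grip_width: 0.0415
```

Call:
carry_out(
  plan=[
    {"grip": 0.52, "dp": [0, 0, 0.005], "rotation": [0, 0, 0]},
  ],
)

```text
time_s: 13.37
tool_pos: [0.4234, -0.1006, 0.0256]
tool_rot: [-178.6, -0.8, -82.1]
force: [0.4, -0.5, 0.2]
grip_width: 0.0415
```

Call:
carry_out(
  plan=[
    {"grip": 0.52, "dp": [0, 0, 0.008], "rotation": [-1.4, -0.8, 0]},
    {"grip": 0.52, "dp": [0, 0, 0.005], "rotation": [0, 0, 0]},
  ],
)

```text
time_s: 13.53
tool_pos: [0.426, -0.1024, 0.0141]
tool_rot: [-179.8, -0.1, -82.2]
force: [-0.2, 0.2, 0.7]
grip_width: 0.0415
```

Call:
carry_out(
  plan=[
    {"grip": 0.52, "dp": [0, 0, 0.005], "rotation": [0, 0, 0]},
  ],
)

```text
time_s: 13.62
tool_pos: [0.4269, -0.103, 0.0093]
tool_rot: [-179.7, -0.1, -82.3]
force: [-0.5, -0.6, 0.5]
grip_width: 0.0418
```

Call:
carry_out(
  plan=[
    {"grip": 0.52, "dp": [0, 0, 0.003], "rotation": [0, 0, 0]},
  ],
)

```text
time_s: 13.7
tool_pos: [0.4273, -0.1033, 0.0061]
tool_rot: [-179.7, -0.1, -82.3]
force: [0.4, 0.2, -0.0]
grip_width: 0.0415
```

Call:
carry_out(
  plan=[
    {"grip": 0.52, "dp": [0, 0, 0.004], "rotation": [0, 0, 0]},
  ],
)

```text
time_s: 13.78
tool_pos: [0.4277, -0.1036, 0.0021]
tool_rot: [-179.6, -0.1, -82.3]
force: [-0.2, 0.4, 0.1]
grip_width: 0.0421
```

Call:
carry_out(
  plan=[
    {"grip": 0.52, "dp": [0, 0, 0.004], "rotation": [0, 0, 0]},
  ],
)

```text
time_s: 13.87
tool_pos: [0.4278, -0.1038, -0.002]
tool_rot: [-179.6, -0.1, -82.3]
force: [-0.7, -0.3, 0.4]
grip_width: 0.0418
```

Call:
carry_out(
  plan=[
    {"grip": 0.52, "dp": [0, 0, 0.003], "rotation": [0, 0, 0]},
  ],
)

```text
time_s: 13.95
tool_pos: [0.4277, -0.1039, -0.0054]
tool_rot: [-179.6, -0.2, -82.3]
force: [0.7, 0.1, 0.1]
grip_width: 0.0414
```

Call:
carry_out(
  plan=[
    {"grip": 0.52, "dp": [0, 0, 0.004], "rotation": [0, 0, 0]},
  ],
)

```text
time_s: 14.03
tool_pos: [0.4278, -0.1039, -0.0096]
tool_rot: [-179.6, -0.2, -82.3]
force: [0.5, -0.4, 0.2]
grip_width: 0.0419
```

Call:
carry_out(
  plan=[
    {"grip": 0.52, "dp": [0, 0, 0.004], "rotation": [0, 0, 0]},
  ],
)

```text
time_s: 14.12
tool_pos: [0.4277, -0.104, -0.0139]
tool_rot: [-179.6, -0.2, -82.3]
force: [-0.1, -0.6, -0.8]
grip_width: 0.0419
```

Call:
carry_out(
  plan=[
    {"grip": 0.52, "dp": [0, 0, 0.004], "rotation": [0, 0, 0]},
  ],
)

```text
time_s: 14.2
tool_pos: [0.4278, -0.104, -0.0183]
tool_rot: [-179.6, -0.2, -82.3]
force: [-0.8, -0.8, 0.0]
grip_width: 0.0414
```

Call:
carry_out(
  plan=[
    {"grip": 0.52, "dp": [0, 0, 0.003], "rotation": [0, 0, 0]},
  ],
)

```text
time_s: 14.28
tool_pos: [0.4275, -0.1039, -0.0218]
tool_rot: [-179.6, -0.2, -82.3]
force: [-0.1, -1.1, -0.3]
grip_width: 0.0419
```

Call:
carry_out(
  plan=[
    {"grip": 0.52, "dp": [0, 0, 0.002], "rotation": [0, 0, 0]},
  ],
)

```text
time_s: 14.37
tool_pos: [0.4273, -0.1038, -0.0243]
tool_rot: [-179.6, -0.2, -82.3]
force: [0.4, -0.0, 0.7]
grip_width: 0.0421
```

Call:
carry_out(
  plan=[
    {"grip": 0.52, "dp": [0, 0, 0.002], "rotation": [0, 0, 0]},
  ],
)

```text
time_s: 14.45
tool_pos: [0.4273, -0.1038, -0.0266]
tool_rot: [-179.6, -0.2, -82.3]
force: [-0.9, -0.1, 4.1]
grip_width: 0.0417
```

Call:
carry_out(
  plan=[
    {"grip": 0.52, "dp": [0, 0, 0.002], "rotation": [0, 0, 0]},
  ],
)

```text
time_s: 14.53
tool_pos: [0.4287, -0.1044, -0.0277]
tool_rot: [-179.5, -0.3, -82.3]
force: [-2.6, 3.0, 18.6]
grip_width: 0.0418
```

Call:
carry_out(
  plan=[
    {"grip": 0.52, "dp": [0, 0, 0.002], "rotation": [0, 0, 0]},
  ],
)

```text
time_s: 14.62
tool_pos: [0.4312, -0.1051, -0.0278]
tool_rot: [-179.3, -0.4, -82.2]
force: [-2.4, 3.6, 18.4]
grip_width: 0.0418
```

Call:
carry_out(
  plan=[
    {"grip": 0, "dp": [0, 0, -0.035], "rotation": [-0.6, 0, 0]},
    {"grip": 0, "dp": [0, 0, -0.04], "rotation": [0, 0, 0]},
    {"grip": 0, "dp": [0, 0, -0.04], "rotation": [0, 0, 0]},
    {"grip": 0, "dp": [0, 0.01, -0.035], "rotation": [0, 0, 0]},
    {"grip": 0, "dp": [0.03, 0.02, -0.01], "rotation": [0, 0, 0]},
    {"grip": 0, "dp": [0.035, 0.02, 0], "rotation": [0, 0, 0]},
    {"grip": 0, "dp": [0.03, 0.01, 0], "rotation": [0, 0, 0]},
    {"grip": 0, "dp": [0, 0, 0], "rotation": [0, 0, 0]},
  ],
)

```text
time_s: 15.28
tool_pos: [0.3859, -0.2084, 0.1435]
tool_rot: [-179.7, -0.8, -81.6]
force: [-0.1, 0.2, -0.6]
grip_width: 0.0838
```

```bash
python3 - <<'E'
from h import *
need([.384,-.2157,.14],[180,0,-82])
for n in("wrist","top"):
    im=env.read_camera(n); cv2.imwrite(f"pics/{n}7.png",im[:,:,::-1])
    hsv=cv2.cvtColor(im,cv2.COLOR_RGB2HSV); m=cv2.inRange(hsv,(120,60,30),(165,255,255))
    k,l,s,c=cv2.connectedComponentsWithStats(m)
    for i in range(1,k):
        if s[i,4]>(60 if n=="wrist" else 8): print(n,s[i],c[i].round(1),(fray(c[i],.095) if n=="wrist" else ray('top',c[i],.093)).round(4))
E
```

```text
pos [ 0.3859 -0.2084  0.1435] [-179.66   -0.76  -81.62] F [-0.12  0.17 -0.58] w 0.0838 t 15.28
 dp [0.0069 0.003  0.0036] [-0.35 -0.76  0.38]
wrist [306 181  48  29 967] [329.4 194.5] [ 0.4296 -0.2053  0.095 ]
wrist [327 300  22  13 216] [337.  306.7] [ 0.3524 -0.2227  0.095 ]
```

```bash
python3 - <<'E'
from h import *
for z in(.087,.099): print(z,[fray(p,z).round(4) for p in((306,197),(354,193),(327,306),(349,306),(330,181),(330,210))])
im=cv2.imread("pics/wrist7.png"); cv2.imwrite("pics/w7c.png",np.clip(255*(cv2.resize(im[150:350,230:450],None,fx=3.5,fy=3,interpolation=cv2.INTER_CUBIC)/255.)**.6,0,255).astype(np.uint8))
E
```

```text
0.087 [array([ 0.4253, -0.1876,  0.087 ]), array([ 0.4329, -0.2192,  0.087 ]), array([ 0.3494, -0.2138,  0.087 ]), array([ 0.3516, -0.2297,  0.087 ]), array([ 0.4384, -0.2019,  0.087 ]), array([ 0.4189, -0.205 ,  0.087 ])]
0.099 [array([ 0.4267, -0.1878,  0.099 ]), array([ 0.434 , -0.2178,  0.099 ]), array([ 0.3544, -0.2127,  0.099 ]), array([ 0.3566, -0.2279,  0.099 ]), array([ 0.4392, -0.2014,  0.099 ]), array([ 0.4207, -0.2043,  0.099 ])]
```

View pics/w7c.png

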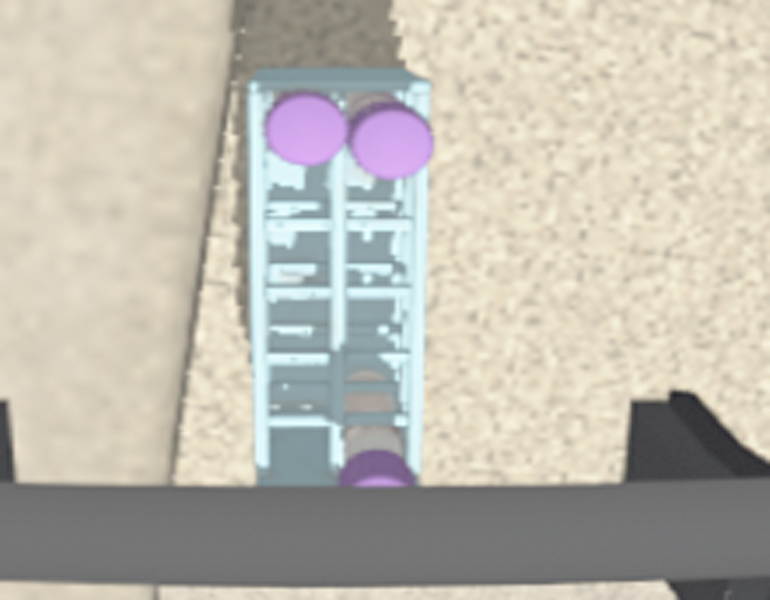

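The view shows the rack's top rails: left edge (249,85)-(262,470), right edge (429,85)-(414,470), and three caps in place. I'll compute its midline, yaw and far end.

```bash
python3 - <<'E'
from h import *
for z in(.060,.066):
    p=[fray((230+u/3.5,150+v/3),z) for u,v in((249,85),(262,465),(429,85),(414,465))]
    m1,m2=(p[0]+p[2])/2,(p[1]+p[3])/2; d=(m1-m2)[:2]; u=d/np.hypot(*d)
    print(z,[q[:2].round(4) for q in p],"w",np.hypot(*(p[0]-p[2])),np.hypot(*(p[1]-p[3])),"yaw",np.degrees(np.arctan2(*d[::-1])),"ctr",m1[:2]-u*.0545)
need([.384,-.2157,.14],[180,0,-82])
E
```

```text
Traceback (most recent call last):
TypeError: return arrays must be of ArrayType
```

```bash
python3 - <<'E'
from h import *
for z in(.060,.066):
    p=[fray((230+u/3.5,150+v/3),z) for u,v in((249,85),(262,465),(429,85),(414,465))]
    m1,m2=(p[0]+p[2])/2,(p[1]+p[3])/2; d=(m1-m2)[:2]; u=d/np.linalg.norm(d)
    print(z,[q[:2].round(4) for q in p],"w",np.linalg.norm(p[0]-p[2]),np.linalg.norm(p[1]-p[3]),"yaw",np.degrees(np.arctan2(d[1],d[0])),"ctr",m1[:2]-u*.0545)
need([.384,-.2157,.14],[180,0,-82])
E
```

```text
0.06 [array([ 0.4355, -0.1817]), array([ 0.3362, -0.1986]), array([ 0.4413, -0.2194]), array([ 0.3413, -0.2332])] w 0.03816491041385957 0.03503926603328315 yaw 8.75445334547286 ctr [ 0.38449927 -0.20883675]
0.066 [array([ 0.4359, -0.1819]), array([ 0.3388, -0.1984]), array([ 0.4416, -0.2188]), array([ 0.3437, -0.2323])] w 0.037336014799147756 0.03427825562757908 yaw 8.754453345472854 ctr [ 0.38485091 -0.20862838]
pos [ 0.3872 -0.2029  0.1427] [-179.68   -0.53  -81.34] F [-1.07 -0.27 -0.04] w 0.0857 t 15.38
 dp [0.0122 0.0051 0.0028] [-0.32 -0.53  0.66]
```

Call:
carry_out(
  plan=[
    {"grip": 0, "dp": [0.011, 0.004, 0], "rotation": [-0.3, -0.5, 0.3]},
    {"grip": 0, "dp": [0, 0, 0.02], "rotation": [0, 0, 0]},
    {"grip": 0, "dp": [0, 0, 0.03], "rotation": [0, 0, 0]},
    {"grip": 0, "dp": [0, 0, 0.03], "rotation": [0, 0, 0]},
    {"grip": 0, "dp": [0, 0, 0.015], "rotation": [0, 0, 0]},
    {"grip": 0, "dp": [0, 0, 0.005], "rotation": [0, 0, 0]},
    {"grip": 0, "dp": [0, 0, 0], "rotation": [0, 0, 0]},
  ],
)

```text
time_s: 15.97
tool_pos: [0.3885, -0.2103, 0.0385]
tool_rot: [-180.0, 0.1, -81.0]
force: [-0.2, 0.2, 0.2]
grip_width: 0.0872
```

```bash
python3 - <<'E'
from h import *
need([.3835,-.215,.002],[180,0,-81.5])
E
```

```text
pos [ 0.3885 -0.2103  0.0385] [-1.7995e+02  1.2000e-01 -8.1000e+01] F [-0.23  0.24  0.23] w 0.0872 t 15.97
 dp [0.0039 0.0057 0.0365] [-0.05  0.12  0.5 ]
```

Call:
carry_out(
  plan=[
    {"grip": 0, "dp": [0.004, 0.006, 0.015], "rotation": [0, 0.1, 0.5]},
    {"grip": 0, "dp": [0, 0, 0.013], "rotation": [0, 0, 0]},
    {"grip": 0, "dp": [0, 0, 0.006], "rotation": [0, 0, 0]},
    {"grip": 0, "dp": [0, 0, 0], "rotation": [0, 0, 0]},
  ],
)

```text
time_s: 16.3
tool_pos: [0.3864, -0.2149, 0.0061]
tool_rot: [-179.8, -0.1, -81.3]
force: [-0.9, 0.4, -0.4]
grip_width: 0.0873
```

```bash
python3 - <<'E'
from h import *
need([.3835,-.215,.002],[180,0,-81.5])
E
```

```text
pos [ 0.3864 -0.2149  0.0061] [-1.7979e+02 -7.0000e-02 -8.1270e+01] F [-0.86  0.4  -0.4 ] w 0.0873 t 16.3
 dp [-0.0003  0.0029  0.0041] [-0.21 -0.07  0.23]
```

Call:
carry_out(
  plan=[
    {"grip": 0.45, "dp": [0, 0.003, 0.004], "rotation": [0, 0, 0.2]},
    {"grip": 0.45, "dp": [0, 0, 0], "rotation": [0, 0, 0]},
    {"grip": 0.45, "dp": [0, 0, 0], "rotation": [0, 0, 0]},
    {"grip": 0.45, "dp": [0, 0, 0], "rotation": [0, 0, 0]},
    {"grip": 0.45, "dp": [0, 0, 0], "rotation": [0, 0, 0]},
    {"grip": 0.45, "dp": [0, 0, 0], "rotation": [0, 0, 0]},
  ],
  force=18,
)

```text
time_s: 16.8
tool_pos: [0.3865, -0.2165, 0.0058]
tool_rot: [-179.5, -0.3, -81.4]
force: [0.8, -0.4, 0.3]
grip_width: 0.0551
```

```bash
python3 - <<'E'
from h import *
need([.3835,-.215,.002],[180,0,-81.5])
E
```

```text
pos [ 0.3865 -0.2165  0.0058] [-179.52   -0.31  -81.42] F [ 0.79 -0.4   0.33] w 0.0551 t 16.8
 dp [-0.002   0.0028  0.0037] [-0.48 -0.31  0.08]
```

Call:
carry_out(
  plan=[
    {"grip": 0.5, "dp": [-0.002, 0.003, 0.004], "rotation": [-0.5, -0.3, 0]},
    {"grip": 1, "dp": [0, 0, 0.001], "rotation": [0, 0, 0]},
    {"grip": 1, "dp": [0, 0, 0], "rotation": [0, 0, 0]},
    {"grip": 1, "dp": [0, 0, 0], "rotation": [0, 0, 0]},
    {"grip": 1, "dp": [0, 0, 0], "rotation": [0, 0, 0]},
  ],
)

```text
time_s: 17.22
tool_pos: [0.3835, -0.215, 0.001]
tool_rot: [180.0, -0.0, -81.4]
force: [-0.5, -0.2, 1.1]
grip_width: 0.0377
```

```bash
python3 - <<'E'
from h import *
need([.3835,-.215,.002],[180,0,-81.5])
E
```

```text
pos [ 0.3835 -0.215   0.001 ] [ 1.7997e+02 -2.0000e-02 -8.1430e+01] F [-0.51 -0.22  1.11] w 0.0377 t 17.22
 dp [-0.    -0.    -0.001] [ 0.03 -0.02  0.07]
```

Call:
carry_out(
  plan=[
    {"grip": 1, "dp": [0, 0, 0], "rotation": [0, 0, 0]},
    {"grip": 1, "dp": [0, 0, -0.006], "rotation": [0, 0, 0]},
    {"grip": 1, "dp": [0, 0, -0.012], "rotation": [0, 0, 0]},
    {"grip": 1, "dp": [0, 0.004, -0.02], "rotation": [0, 0, 0]},
    {"grip": 1, "dp": [0, 0.004, -0.028], "rotation": [0, 0, 0]},
    {"grip": 1, "dp": [0, 0, -0.028], "rotation": [0, 0, 0]},
    {"grip": 1, "dp": [0, 0, -0.028], "rotation": [0, 0, 0]},
    {"grip": 1, "dp": [0, 0, -0.025], "rotation": [0, 0, 0]},
  ],
)

```text
time_s: 17.88
tool_pos: [0.3681, -0.2118, 0.1469]
tool_rot: [179.1, 0.8, -81.3]
force: [0.1, -0.7, -2.4]
grip_width: 0.038
```

```bash
cat >> h.py <<'E'
def goal(dx=0,dy=0,dz=0,slope=.52): # seat target for TCP, mm offsets along seat axes
    c,s=np.cos(slope),np.sin(slope)
    xs,ys,zs=54.5+dx,-140+dy,12+dz
    p=w(c*xs-s*zs,ys,.05+(s*xs+c*zs)/1e3)
    S=Ro.from_euler('z',YS).as_matrix()
    z=S@[s,0,-c]; x=S@[0,-1,0]; return p,Ro.from_matrix(np.c_[x,np.cross(z,x),z])
def needT(p,T):
    o=env.get_obs(); R=Ro.from_euler('xyz',o['tool_rot'],degrees=True)
    print("pos",o['tool_pos'].round(4),o['tool_rot'].round(1),"F",o['force'].round(1),"w",round(o['grip_width'],4),"t",round(o['time_s'],2))
    print("goal",p.round(4),"dp",R.inv().apply(p-o['tool_pos']).round(4),"rot",(R.inv()*T).as_rotvec(degrees=True).round(2))
E
python3 -c "
from h import *
p,T=goal(8,0,50); needT(p,T); print(T.as_euler('xyz',degrees=True)); print(env.get_obs()['qpos'].round(0))"
```

```text
pos [ 0.3681 -0.2118  0.1469] [179.1   0.8 -81.3] F [ 0.1 -0.7 -2.4] w 0.038 t 17.88
goal [0.523  0.0576 0.1349] dp [-0.2428 -0.1939  0.0126] rot [30.59 -0.49 -5.18]
[-150.20619465    0.          -76.27      ]
[ 49.  -6. -21. 115.  -2.  72. -52.]
```

Call:
carry_out(
  plan=[
    {"grip": 1, "dp": [-0.012, -0.006, -0.025], "rotation": [0.9, 0.8, 0]},
    {"grip": 1, "dp": [-0.02, -0.014, -0.025], "rotation": [0, 0, 0]},
    {"grip": 1, "dp": [-0.025, -0.018, -0.02], "rotation": [0, 0, 0]},
    {"grip": 1, "dp": [-0.025, -0.018, -0.01], "rotation": [0, 0, 0]},
    {"grip": 1, "dp": [-0.025, -0.018, -0.005], "rotation": [0, 0, -1]},
    {"grip": 1, "dp": [-0.025, -0.018, 0], "rotation": [0, 0, -1]},
    {"grip": 1, "dp": [-0.025, -0.018, 0], "rotation": [0, 0, -1]},
    {"grip": 1, "dp": [-0.02, -0.015, 0], "rotation": [0, 0, -1]},
  ],
)

```text
time_s: 18.55
tool_pos: [0.4654, -0.0158, 0.2444]
tool_rot: [-179.4, -0.6, -78.1]
force: [1.0, -0.2, -1.9]
grip_width: 0.0377
```

```bash

python3 -c "
from h import *
p,T=goal(10,0,60); needT(p,T);  print(env.get_obs()['qpos'].round(0))"
```

```text
pos [ 0.4654 -0.0158  0.2444] [-179.4   -0.6  -78.1] F [ 1.  -0.2 -1.9] w 0.0377 t 18.55
goal [0.5199 0.0568 0.1445] dp [-0.0609 -0.0673  0.0998] rot [29.24 -1.1  -1.57]
[ 39.  -6. -38. 103.  -3.  81. -76.]
```

Call:
carry_out(
  plan=[
    {"grip": 1, "dp": [-0.007, -0.008, 0], "rotation": [2.5, 0, 0]},
    {"grip": 1, "dp": [-0.008, -0.008, 0], "rotation": [3.5, 0, 0]},
    {"grip": 1, "dp": [-0.008, -0.008, 0.003], "rotation": [3.5, 0, 0]},
    {"grip": 1, "dp": [-0.008, -0.008, 0.003], "rotation": [4, 0, 0]},
    {"grip": 1, "dp": [-0.008, -0.008, 0.004], "rotation": [4, 0, 0]},
    {"grip": 1, "dp": [-0.008, -0.008, 0.004], "rotation": [4, 0, 0]},
    {"grip": 1, "dp": [-0.007, -0.008, 0.005], "rotation": [4, 0, 0]},
    {"grip": 1, "dp": [0, 0, 0], "rotation": [2.5, 0, 0]},
  ],
)

```text
time_s: 19.22
tool_pos: [0.5199, 0.0468, 0.2342]
tool_rot: [-156.4, -0.5, -77.4]
force: [0.9, -0.1, -1.5]
grip_width: 0.0374
```

```bash

python3 -c "
from h import *
p,T=goal(8,0,60); needT(p,T);  print(env.get_obs()['qpos'].round(0))"
```

```text
pos [0.5199 0.0468 0.2342] [-156.4   -0.5  -77.4] F [ 0.9 -0.1 -1.5] w 0.0374 t 19.22
goal [0.5182 0.0564 0.1435] dp [-0.0104  0.0359  0.0831] rot [ 6.21 -0.93 -0.85]
[  4. -17.  -8. 118.  -6.  56. -80.]
```

Call:
carry_out(
  plan=[
    {"grip": 1, "dp": [-0.003, 0.008, 0.012], "rotation": [1.5, -0.3, -0.3]},
    {"grip": 1, "dp": [-0.004, 0.009, 0.02], "rotation": [2, -0.3, -0.3]},
    {"grip": 1, "dp": [-0.003, 0.009, 0.02], "rotation": [2, -0.3, -0.2]},
    {"grip": 1, "dp": [0, 0.008, 0.02], "rotation": [0.7, 0, 0]},
    {"grip": 1, "dp": [0, 0, 0.006], "rotation": [0, 0, 0]},
    {"grip": 1, "dp": [0, 0, 0], "rotation": [0, 0, 0]},
  ],
)

```text
time_s: 19.72
tool_pos: [0.5292, 0.0666, 0.1399]
tool_rot: [-150.8, 0.4, -75.3]
force: [-0.6, -0.4, -1.1]
grip_width: 0.0374
```

```bash

python3 -c "
from h import *
p,T=goal(8,0,40); needT(p,T);  print(env.get_obs()['qpos'].round(1))"
```

```text
pos [0.5292 0.0666 0.1399] [-150.8    0.4  -75.3] F [-0.6 -0.4 -1.1] w 0.0374 t 19.72
goal [0.5278 0.0587 0.1262] dp [0.0074 0.0096 0.0103] rot [0.62 0.84 0.69]
[  3.6 -15.3  -9.1 129.7 -11.8  37.1 -73.6]
```

```bash
python3 - <<'E'
from h import *
d=np.load("w5.npz"); cp=dict(env.camera_params("wrist")); cp['R'],cp['t']=d['R'],d['t']
def fp(X):
    p=cp['R']@np.array(X)+cp['t']; th=np.arctan2(np.hypot(p[0],p[1]),p[2]); return (np.array([cp['cx'],cp['cy']])+cp['fx']*th*p[:2]/np.hypot(p[0],p[1])).round(1)
for dx in(-54,0,60):
    print(dx,[fp(goal(dx,dy,0)[0]) for dy in(21,0,-21)],"rail16",[fp(goal(dx,dy,16)[0]) for dy in(25,-25)])
im=cv2.imread("pics/w5.png",0)
for dx in(0,30):
    r=int(fp(goal(dx,0,0)[0])[1]); print(r,im[r,392:466].tolist())
p,T=goal(8,0,40); needT(p,T)
E
```

```text
-54 [array([399.5, 172.2]), array([416. , 172.7]), array([432.1, 173.3])] rail16 [array([398.4, 179.6]), array([438.2, 180.8])]
0 [array([405.1, 133.5]), array([422.7, 134.3]), array([439.9, 135.4])] rail16 [array([404.3, 140. ]), array([446.8, 142.3])]
60 [array([411.5,  85. ]), array([430.3,  86.4]), array([448.6,  88.1])] rail16 [array([411. ,  90.1]), array([456.5,  93.9])]
134 [110, 109, 109, 109, 109, 109, 109, 108, 107, 105, 120, 217, 254, 228, 215, 244, 251, 252, 252, 251, 250, 250, 250, 251, 250, 250, 250, 249, 248, 250, 251, 250, 250, 250, 249, 249, 249, 250, 251, 251, 251, 249, 249, 249, 250, 251, 253, 239, 145, 110, 132, 182, 185, 190, 190, 185, 243, 234, 204, 198, 193, 192, 196, 204, 209, 206, 201, 195, 194, 192, 192, 193, 193, 195]
111 [109, 109, 109, 109, 111, 110, 111, 110, 109, 109, 108, 109, 107, 121, 218, 254, 221, 226, 250, 252, 252, 252, 252, 252, 252, 252, 252, 251, 251, 251, 251, 250, 251, 252, 252, 251, 251, 251, 250, 250, 250, 250, 251, 252, 251, 250, 249, 250, 250, 251, 248, 200, 122, 105, 124, 208, 194, 185, 188, 188, 214, 251, 203, 197, 200, 201, 203, 205, 207, 208, 207, 205, 203, 203]
pos [0.5292 0.0666 0.1399] [-150.8    0.4  -75.3] F [-0.6 -0.4 -1.1] w 0.0374 t 19.72
goal [0.5278 0.0587 0.1262] dp [0.0074 0.0096 0.0103] rot [0.62 0.84 0.69]
```

Call:
carry_out(
  plan=[
    {"grip": 1, "dp": [0.004, 0.005, 0.004], "rotation": [0.3, 0.4, 0.4]},
    {"grip": 1, "dp": [0.003, 0.004, 0.004], "rotation": [0.3, 0.4, 0.3]},
    {"grip": 1, "dp": [0, 0, 0], "rotation": [0, 0, 0]},
    {"grip": 1, "dp": [0, 0, 0], "rotation": [0, 0, 0]},
  ],
)

```text
time_s: 20.05
tool_pos: [0.5289, 0.0577, 0.1311]
tool_rot: [-150.0, -0.0, -76.4]
force: [0.2, 0.3, -1.2]
grip_width: 0.0376
```

```bash

python3 -c "
from h import *
p,T=goal(8,0,20); needT(p,T)"
```

```text
pos [0.5289 0.0577 0.1311] [-150.    -0.   -76.4] F [ 0.2  0.3 -1.2] w 0.0376 t 20.05
goal [0.5375 0.0611 0.1088] dp [-0.0013  0.0032  0.0238] rot [-0.17 -0.1  -0.1 ]
```

Call:
carry_out(
  plan=[
    {"grip": 1, "dp": [-0.001, 0.002, 0.01], "rotation": [-0.1, 0, 0]},
    {"grip": 1, "dp": [0, 0.001, 0.008], "rotation": [0, 0, 0]},
    {"grip": 1, "dp": [0, 0, 0.002], "rotation": [0, 0, 0]},
    {"grip": 1, "dp": [0, 0, 0], "rotation": [0, 0, 0]},
  ],
)

```text
time_s: 20.38
tool_pos: [0.5389, 0.0602, 0.1136]
tool_rot: [-149.9, -0.1, -76.5]
force: [-0.6, 0.2, -1.7]
grip_width: 0.0377
```

```bash

python3 -c "
from h import *
p,T=goal(7,0,8); needT(p,T)"
```

```text
pos [0.5389 0.0602 0.1136] [-1.499e+02 -1.000e-01 -7.650e+01] F [-0.6  0.2 -1.7] w 0.0377 t 20.38
goal [0.5424 0.0623 0.0979] dp [-0.0012  0.0045  0.0155] rot [-0.34 -0.18 -0.14]
```

Call:
carry_out(
  plan=[
    {"grip": 1, "dp": [-0.001, 0.003, 0.006], "rotation": [-0.3, -0.1, -0.1]},
    {"grip": 1, "dp": [0, 0.001, 0.006], "rotation": [0, 0, 0]},
    {"grip": 1, "dp": [0, 0, 0.002], "rotation": [0, 0, 0]},
    {"grip": 1, "dp": [0, 0, 0], "rotation": [0, 0, 0]},
  ],
)

```text
time_s: 20.72
tool_pos: [0.5425, 0.0625, 0.0976]
tool_rot: [-150.2, -0.0, -76.3]
force: [-0.3, 0.5, -2.3]
grip_width: 0.0377
```

```bash

python3 -c "
from h import *
p,T=goal(6,0,0); needT(p,T)"
```

```text
pos [0.5425 0.0625 0.0976] [-150.2   -0.   -76.3] F [-0.3  0.5 -2.3] w 0.0377 t 20.72
goal [0.5454 0.063  0.0905] dp [0.0001 0.001  0.0076] rot [ 0.03 -0.04 -0.02]
```

Call:
carry_out(
  plan=[
    {"grip": 1, "dp": [0, 0, 0.003], "rotation": [0, 0, 0]},
    {"grip": 1, "dp": [0, 0, 0.001], "rotation": [0, 0, 0]},
  ],
)

```text
time_s: 20.88
tool_pos: [0.5446, 0.063, 0.0937]
tool_rot: [-150.3, -0.0, -76.3]
force: [0.6, -0.1, -1.0]
grip_width: 0.0372
```

Call:
carry_out(
  plan=[
    {"grip": 1, "dp": [0, 0, 0.0015], "rotation": [0, 0, 0]},
  ],
)

```text
time_s: 20.97
tool_pos: [0.5455, 0.0632, 0.0924]
tool_rot: [-150.2, -0.0, -76.3]
force: [-1.1, -0.1, -1.1]
grip_width: 0.0377
```

Call:
carry_out(
  plan=[
    {"grip": 1, "dp": [0, 0, 0.001], "rotation": [0, 0, 0]},
  ],
)

```text
time_s: 21.05
tool_pos: [0.5461, 0.0634, 0.0915]
tool_rot: [-150.2, -0.0, -76.3]
force: [-1.6, -0.4, 2.4]
grip_width: 0.038
```

```bash

python3 -c "
from h import *
p,T=goal(6,0,0); needT(p,T)"
```

```text
pos [0.5461 0.0634 0.0915] [-150.2   -0.   -76.3] F [-1.6 -0.4  2.4] w 0.038 t 21.05
goal [0.5454 0.063  0.0905] dp [0.0002 0.0011 0.0005] rot [ 0.03 -0.04 -0.02]
```

Call:
carry_out(
  plan=[
    {"grip": 1, "dp": [0, 0.003, 0], "rotation": [0, 0, 0]},
    {"grip": 1, "dp": [0, 0.002, 0], "rotation": [0, 0, 0]},
  ],
)

```text
time_s: 21.22
tool_pos: [0.5425, 0.0624, 0.0896]
tool_rot: [-150.1, -0.0, -76.3]
force: [-0.0, 0.9, -1.5]
grip_width: 0.0379
```

Call:
carry_out(
  plan=[
    {"grip": 1, "dp": [0, 0.002, 0], "rotation": [0, 0, 0]},
  ],
)

```text
time_s: 21.3
tool_pos: [0.5408, 0.062, 0.0886]
tool_rot: [-150.1, -0.0, -76.3]
force: [-0.6, 0.2, -1.5]
grip_width: 0.0379
```

```bash

python3 -c "
from h import *
p,T=goal(0,0,0); needT(p,T)"
```

```text
pos [0.5408 0.062  0.0886] [-150.1   -0.   -76.3] F [-0.6  0.2 -1.5] w 0.0379 t 21.3
goal [0.5404 0.0618 0.0875] dp [0.     0.0009 0.0008] rot [-0.08 -0.05 -0.01]
```

Call:
carry_out(
  plan=[
    {"grip": 1, "dp": [0, 0.002, 0.0005], "rotation": [0, 0, 0]},
  ],
)

```text
time_s: 21.38
tool_pos: [0.5397, 0.0616, 0.0877]
tool_rot: [-150.0, -0.1, -76.3]
force: [0.2, 1.6, 1.5]
grip_width: 0.0378
```

Call:
carry_out(
  plan=[
    {"grip": 1, "dp": [0, 0.002, 0.0003], "rotation": [0, 0, 0]},
  ],
)

```text
time_s: 21.47
tool_pos: [0.5395, 0.0615, 0.0879]
tool_rot: [-149.8, -0.1, -76.3]
force: [2.8, 2.2, 1.2]
grip_width: 0.0375
```

Call:
carry_out(
  plan=[
    {"grip": 1, "dp": [0, 0.0015, 0], "rotation": [0, 0, 0]},
  ],
)

```text
time_s: 21.55
tool_pos: [0.5392, 0.0616, 0.0882]
tool_rot: [-149.7, -0.1, -76.3]
force: [1.5, 1.3, 0.2]
grip_width: 0.0378
```

```bash

python3 -c "
from h import *
p,T=goal(0,0,0); needT(p,T)"
```

```text
pos [0.5392 0.0616 0.0882] [-1.497e+02 -1.000e-01 -7.630e+01] F [1.5 1.3 0.2] w 0.0378 t 21.55
goal [0.5404 0.0618 0.0875] dp [ 0.0001 -0.0007  0.0012] rot [-0.55 -0.1  -0.  ]
```

Call:
carry_out(
  plan=[
    {"grip": 1, "dp": [0, 0, 0.001], "rotation": [-0.5, 0, 0]},
    {"grip": 1, "dp": [0, 0.001, 0], "rotation": [0, 0, 0]},
    {"grip": 0.4, "dp": [0, 0, 0], "rotation": [0, 0, 0]},
    {"grip": 0.4, "dp": [0, 0, 0], "rotation": [0, 0, 0]},
    {"grip": 0.4, "dp": [0, 0, 0], "rotation": [0, 0, 0]},
    {"grip": 0.4, "dp": [0, 0, 0], "rotation": [0, 0, 0]},
  ],
)

```text
time_s: 22.05
tool_pos: [0.5385, 0.061, 0.0868]
tool_rot: [-150.2, -0.1, -76.3]
force: [0.8, 0.7, 0.4]
grip_width: 0.0507
```

```bash

python3 -c "
from h import *
p,T=goal(0,0,0); needT(p,T)"
```

```text
pos [0.5385 0.061  0.0868] [-1.502e+02 -1.000e-01 -7.630e+01] F [0.8 0.7 0.4] w 0.0507 t 22.05
goal [0.5404 0.0618 0.0875] dp [-0.0003 -0.0021  0.0004] rot [ 0.03 -0.13  0.01]
```

Call:
carry_out(
  plan=[
    {"grip": 0.3, "dp": [0, 0, -0.003], "rotation": [0, 0, 0]},
    {"grip": 0.3, "dp": [0, 0, -0.008], "rotation": [0, 0, 0]},
    {"grip": 0.3, "dp": [0, 0, -0.012], "rotation": [0, 0, 0]},
    {"grip": 0.3, "dp": [0, 0, -0.02], "rotation": [0, 0, 0]},
    {"grip": 0.3, "dp": [0, 0, -0.025], "rotation": [0, 0, 0]},
    {"grip": 0.3, "dp": [0, 0, -0.025], "rotation": [0, 0, 0]},
    {"grip": 0.3, "dp": [0, 0, -0.025], "rotation": [0, 0, 0]},
    {"grip": 0.3, "dp": [0, 0, -0.02], "rotation": [0, 0, 0]},
  ],
)

```text
time_s: 22.72
tool_pos: [0.5191, 0.0446, 0.1815]
tool_rot: [-153.6, 0.8, -75.9]
force: [0.6, -0.1, 0.1]
grip_width: 0.0608
```

```bash
python3 - <<'E'
from h import *
p,T=goal(0,0,0); needT(p,T)
im=env.read_camera("wrist"); cp=env.camera_params("wrist")
cv2.imwrite("pics/w9.png",im[:,:,::-1])
hsv=cv2.cvtColor(im,cv2.COLOR_RGB2HSV)
for nm,lo,hi,a in(("purple",(120,60,30),(165,255,255),60),("teal",(80,40,60),(105,255,255),150)):
    k,l,s,c=cv2.connectedComponentsWithStats(cv2.inRange(hsv,lo,hi))
    for i in range(1,k):
        if s[i,4]>a: print(nm,s[i],c[i].round(1))
for dx,dy in((44.5,8.5),(44.5,-8.5),(-44.5,8.5),(-44.5,-8.5)): print("cap",dx,dy,fproj(goal(dx,dy,97)[0]).round(1))
for dx,dy in((54.5,19),(54.5,-19),(-54.5,19),(-54.5,-19)): print("corner",dx,dy,fproj(goal(dx,dy,66)[0]).round(1))
for n in("top","scene"):
    im=env.read_camera(n); cv2.imwrite(f"pics/{n}9.png",im[:,:,::-1]); hsv=cv2.cvtColor(im,cv2.COLOR_RGB2HSV)
    k,l,s,c=cv2.connectedComponentsWithStats(cv2.inRange(hsv,(120,60,30),(165,255,255)))
    for i in range(1,k):
        if s[i,4]>8: print(n,s[i],c[i].round(1))
    print(n,[proj(n,goal(dx,dy,95)[0])[0].round(1).tolist() for dx,dy in((44.5,8.5),(44.5,-8.5),(-44.5,8.5),(-44.5,-8.5))])
E
```

```text
pos [0.5191 0.0446 0.1815] [-153.6    0.8  -75.9] F [ 0.6 -0.1  0.1] w 0.0608 t 22.72
goal [0.5404 0.0618 0.0875] dp [-0.0101  0.0197  0.0954] rot [ 3.35  0.91 -0.03]
purple [ 272  228   60   37 1752] [301.9 246.4]
purple [308 359  24  17 330] [319.3 367.6]
teal [ 88 184  15  29 243] [ 95.3 199.6]
teal [ 272  197   63  115 4402] [305.  258.9]
teal [279 345  31  21 587] [293.5 354.9]
cap 44.5 8.5 [280.8 256.9]
cap 44.5 -8.5 [312.4 257. ]
cap -44.5 8.5 [287.5 387.9]
cap -44.5 -8.5 [314.  388.4]
corner 54.5 19 [269.2 224.7]
corner 54.5 -19 [331.5 224.7]
corner -54.5 19 [277.6 371.4]
corner -54.5 -19 [330.  372.3]
top [285 214  14  11 104] [291.5 219. ]
top [[287.2, 220.0], [294.9, 218.3], [295.8, 257.3], [303.3, 255.7]]
scene [285 237  12  15  84] [290.2 243.9]
scene [323 262   8   8  46] [326.6 265.4]
scene [[288.9, 244.5], [292.5, 239.1], [324.5, 270.0], [327.5, 264.3]]
```

Call:
carry_out(
  plan=[
    {"grip": 0.3, "dp": [0, 0, -0.02], "rotation": [0, 0, 0]},
    {"grip": 0.3, "dp": [0, 0, -0.02], "rotation": [0, 0, 0]},
    {"grip": 0.3, "dp": [0, 0, 0], "rotation": [0, 0, 0]},
    {"grip": 0.3, "dp": [0, 0, 0], "rotation": [0, 0, 0]},
    {"grip": 0.3, "dp": [0, 0, 0], "rotation": [0, 0, 0]},
    {"grip": 0.3, "dp": [0, 0, 0], "rotation": [0, 0, 0]},
    {"grip": 0.3, "dp": [0, 0, 0], "rotation": [0, 0, 0]},
    {"grip": 0.3, "dp": [0, 0, 0], "rotation": [0, 0, 0]},
  ],
)

```text
time_s: 23.53
tool_pos: [0.5154, 0.0408, 0.2009]
tool_rot: [-155.2, 1.3, -75.6]
force: [0.9, 0.2, 0.1]
grip_width: 0.0609
```

```bash
python3 - <<'E'
from h import *
lv()
pr=[(dx,dy,fproj(goal(dx,dy,99)[0]).round(1)) for dx,dy in((44.5,8.5),(44.5,-8.5),(-44.5,8.5),(-44.5,-8.5))]
co=[(dx,dy,fproj(goal(dx,dy,66)[0]).round(1)) for dx,dy in((54.5,19),(54.5,-19),(-54.5,19),(-54.5,-19))]
kn=fproj(w(-40.9,-16,.231)).round(1)
im=env.read_camera("wrist"); cv2.imwrite("pics/w10.png",im[:,:,::-1])
hsv=cv2.cvtColor(im,cv2.COLOR_RGB2HSV)
for nm,lo,hi,a in(("purple",(120,60,30),(165,255,255),60),("bright cap",(120,40,150),(165,255,255),40),("teal",(80,40,60),(105,255,255),150)):
    k,l,s,c=cv2.connectedComponentsWithStats(cv2.inRange(hsv,lo,hi))
    for i in range(1,k):
        if s[i,4]>a: print(nm,s[i],c[i].round(1))
print(pr,co,"knob",kn)
for n in("top","scene"):
    im=env.read_camera(n); cv2.imwrite(f"pics/{n}10.png",im[:,:,::-1]); hsv=cv2.cvtColor(im,cv2.COLOR_RGB2HSV)
    k,l,s,c=cv2.connectedComponentsWithStats(cv2.inRange(hsv,(120,60,30),(165,255,255)))
    print(n,[(s[i].tolist(),c[i].round(1).tolist()) for i in range(1,k) if s[i,4]>8])
    k,l,s,c=cv2.connectedComponentsWithStats((im.max(2)<40).astype(np.uint8)); q=proj(n,w(-40.9,-16,.23))[0]
    print("knob pred",q.round(1),[(s[i].tolist(),c[i].round(1).tolist()) for i in range(1,k) if s[i,4]>50 and np.hypot(*(c[i]-q))<15])
lv()
E
```

```text
stand xy mm [  12.1 -154.5] z 0.2009 F xy 0.9 -0.0 0.1 rot [-155.2    1.3  -75.6] w 0.0609 t 23.53
purple [ 272  228   55   34 1480] [299.5 245. ]
purple [305 348  23  28 565] [315.9 362.1]
bright cap [308 361  20  15 223] [317.6 369. ]
teal [ 91 180  20  33 376] [101.3 197.8]
teal [ 272  197   58  116 4063] [303. 258.]
teal [280 345  27  10 210] [292.3 349.5]
[(44.5, 8.5, array([281.4, 250.1])), (44.5, -8.5, array([310.8, 250.4])), (-44.5, 8.5, array([287.6, 372.5])), (-44.5, -8.5, array([312.5, 373.2]))] [(54.5, 19, array([271.3, 218.4])), (54.5, -19, array([329.4, 218.6])), (-54.5, 19, array([279. , 355.6])), (-54.5, -19, array([328.2, 356.8]))] knob [ 71.3 363.4]
top [([285, 214, 14, 10, 102], [291.5, 218.9])]
knob pred [237.3 263.3] [([232, 258, 12, 12, 108], [237.5, 263.6])]
scene [([284, 238, 12, 13, 80], [289.9, 244.1]), ([323, 262, 8, 8, 46], [326.6, 265.4])]
knob pred [297.8 283.6] [([292, 278, 14, 17, 139], [297.2, 286.1])]
stand xy mm [  12.5 -154.7] z 0.2015 F xy -0.4 -0.7 -0.4 rot [-155.1    1.3  -75.6] w 0.0609 t 23.68
```

```bash
python3 - <<'E'
from h import *
for dx in(-3,0,3): print(dx,"bottom",fproj(goal(54.5+dx,0,0)[0]).round(1),"z4",fproj(goal(54.5+dx,0,4)[0]).round(1),"top",fproj(goal(54.5+dx,0,66)[0]).round(1),"lower top",fproj(goal(-54.5+dx,10,66)[0]).round(1))
im=cv2.imread("pics/w10.png"); 
for c in(285,305): print(c,[(r,im[r,c].tolist()) for r in range(190,232,2)])
print([(r,im[r,290].tolist()) for r in range(340,372,2)])
print(env.get_obs()['qpos'].round(1))
E
```

```text
-3 bottom [306.3 201.9] z4 [306.  202.9] top [300.  223.8] lower top [290.6 359.6]
0 bottom [306.2 198.3] z4 [305.9 199.3] top [299.9 219.3] lower top [290.4 356.5]
3 bottom [306.2 194.8] z4 [305.9 195.7] top [299.8 214.9] lower top [290.2 353.4]
285 [(190, [132, 135, 135]), (192, [132, 135, 134]), (194, [132, 134, 134]), (196, [129, 127, 114]), (198, [124, 118, 92]), (200, [126, 120, 93]), (202, [126, 120, 93]), (204, [127, 120, 93]), (206, [126, 120, 94]), (208, [128, 120, 93]), (210, [127, 120, 93]), (212, [126, 120, 93]), (214, [126, 120, 93]), (216, [131, 125, 97]), (218, [138, 133, 110]), (220, [115, 115, 107]), (222, [134, 140, 145]), (224, [130, 134, 143]), (226, [132, 137, 147]), (228, [121, 101, 116]), (230, [109, 61, 88])]
305 [(190, [136, 138, 138]), (192, [135, 137, 137]), (194, [136, 138, 138]), (196, [130, 127, 113]), (198, [126, 119, 94]), (200, [127, 121, 93]), (202, [126, 120, 93]), (204, [126, 120, 93]), (206, [126, 120, 93]), (208, [128, 121, 94]), (210, [128, 121, 93]), (212, [126, 121, 94]), (214, [126, 120, 93]), (216, [131, 125, 97]), (218, [142, 137, 109]), (220, [131, 126, 102]), (222, [137, 129, 105]), (224, [134, 128, 106]), (226, [133, 129, 114]), (228, [130, 128, 120]), (230, [128, 123, 120])]
[(340, [77, 76, 77]), (342, [75, 74, 75]), (344, [76, 76, 72]), (346, [125, 119, 92]), (348, [128, 120, 93]), (350, [127, 121, 93]), (352, [139, 133, 103]), (354, [197, 200, 195]), (356, [217, 221, 219]), (358, [216, 220, 219]), (360, [218, 221, 219]), (362, [218, 222, 219]), (364, [212, 218, 216]), (366, [182, 210, 222]), (368, [182, 211, 223]), (370, [182, 212, 223])]
[  7.8 -17.3  -8.8 122.2 -11.9  51.3 -71.5]
```

```bash
python3 - <<'E'
from h import *
for dx in(64.5,67.5,70.5): print(dx,fproj(goal(dx,0,0)[0]).round(1),fproj(goal(dx,0,-4)[0]).round(1), "rail end",fproj(goal(dx,25,16)[0]).round(1),fproj(goal(dx,-25,16)[0]).round(1))
im=cv2.imread("pics/w10.png",0)
for c in(296,308,318): print(c,[(r,int(im[r,c])) for r in range(166,200)])
print("slope sens",[fproj(goal(67.5,0,0,s)[0]).round(1) for s in(.51,.53)],[fproj(goal(54.5,0,0,s)[0]).round(1) for s in(.51,.53)])
E
```

```text
64.5 [306.1 186.4] [306.4 185.5] rail end [272.9 190.2] [337.1 190.1]
67.5 [306.1 182.8] [306.4 182. ] rail end [272.8 186.4] [337.2 186.3]
70.5 [306.  179.2] [306.3 178.4] rail end [272.6 182.6] [337.2 182.5]
296 [(166, 100), (167, 100), (168, 102), (169, 104), (170, 104), (171, 104), (172, 107), (173, 109), (174, 109), (175, 109), (176, 109), (177, 109), (178, 118), (179, 130), (180, 136), (181, 136), (182, 135), (183, 136), (184, 136), (185, 136), (186, 136), (187, 136), (188, 135), (189, 135), (190, 135), (191, 134), (192, 135), (193, 134), (194, 135), (195, 134), (196, 123), (197, 113), (198, 112), (199, 113)]
308 [(166, 104), (167, 103), (168, 102), (169, 103), (170, 100), (171, 99), (172, 107), (173, 109), (174, 108), (175, 108), (176, 108), (177, 108), (178, 119), (179, 131), (180, 135), (181, 135), (182, 135), (183, 135), (184, 135), (185, 135), (186, 134), (187, 135), (188, 135), (189, 135), (190, 136), (191, 135), (192, 135), (193, 134), (194, 135), (195, 135), (196, 122), (197, 113), (198, 112), (199, 112)]
318 [(166, 107), (167, 107), (168, 106), (169, 108), (170, 104), (171, 102), (172, 108), (173, 111), (174, 111), (175, 109), (176, 109), (177, 110), (178, 121), (179, 133), (180, 137), (181, 138), (182, 138), (183, 137), (184, 137), (185, 137), (186, 136), (187, 137), (188, 136), (189, 137), (190, 137), (191, 136), (192, 137), (193, 137), (194, 137), (195, 136), (196, 121), (197, 116), (198, 113), (199, 112)]
slope sens [array([306.2, 182.4]), array([306. , 183.2])] [array([306.3, 197.9]), array([306.2, 198.7])]
```

```bash
python3 -c "
from h import *
lv(); print(env.sign_off())"
```

```text
stand xy mm [  12.5 -154.7] z 0.2015 F xy -0.4 -0.7 -0.4 rot [-155.1    1.3  -75.6] w 0.0609 t 23.68
the job is handed in; nothing more can be done
None
```

I worked the lever through the gate to the steepest setting. I then set the rack, with its three tubes, on the tray against the end stop, let go, and handed the job in at 23.7 s. The sign-off gave no verdict.

**Last checks**
- **Lever:** in the last top picture the knob was within about 0.5 px of where it should be on the inner tooth at slope 0.52. In the scene picture it was about 2.5 px off. Before the rack was moved I measured it 41.6 mm on the robot side and 16 mm inward.
- **Rack on the tray:** I felt it touch the floor, then the end stop, with only a few newtons. In the last wrist picture its sides lined up with the tray to about 1 px.
- **Tubes:** the purple caps showed at both ends, within about 2 px of the expected places in the top and scene pictures. In the wrist picture they were about 5–6 px off, which I took as loose tubes leaning. The two caps at the upper end show as one blob.
- **Robot:** the arm was clear of everything. I did not measure the timer, cup or carton again at the end.

**What went wrong or disagreed**
- **First pinch:** my first two tries at the knob closed above it, though the first one still pushed the lever into the inner lane. A touch on the worktop showed the real fingertips are about 26 mm behind the reported tool point, and I used that height for the rack grasp.
- **Rack position along the slope:** against my estimate of the stand, the rack seemed about 2 mm up the slope. Against the tray's own upper edge in the same picture, it was about 1.7 mm the other way. I took this as calibration error with the rack against the stop, but I did not settle it.
- **Withdrawal:** as the arm backed off it drifted about 20 mm up the slope, 10 mm sideways and a few degrees in tilt, with one joint at its limit. The pictures after that showed no sign that it had moved the rack.

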